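# Clear the cheese press

### The job

A block of cheese is stuck in the square steel sleeve of the sandwich press. Slide the gate at the sleeve's shelf end open to its stop and leave it open, then take the wooden pusher from its tray and, foot first from the sleeve's other end, push the block all the way out onto the shelf. Lay the pusher flat back in its tray and set the cheese down, without dropping it, lying on one of its long sides in the middle of the wooden cutting board; leave the rolls, cartons, mug and jar where they are.

Things in the scene. Friction and masses are not known exactly. Their poses are not given: they have to be found in the camera images.
- press: The press, fixed. Origin: the table surface below the sleeve's centre; own +x runs along the bore to the shelf (the way to push), z up. Sleeve: square steel tube from x=-55 mm (open inlet) to +55 mm (outlet), outer 54 x 64 mm, top 127 mm above the table. Base plate x=-60 to +170, y=-50 to +50 mm, 10 mm high. A spring roller housing juts 37 mm from the -y wall at x=0.
- bore (a point): Centre of the sleeve's bore, on its axis, 95 mm above the table; axes as press. The bore is 110 mm long, 46 mm wide (y) and 56 mm high; walls 4 mm; a slot about 18 mm wide along the roof shows the cheese. A spring roller in the -y wall holds the cheese: pushing it takes about 5 to 15 N.
- shelf (a point): Middle of the open outfeed shelf, on its upper face, 67 mm above the table; axes as press. The shelf goes on flush from the bore's floor, 54 mm wide, from the outlet (press x=55 mm) to x=165 mm, with a lip 9 mm high at its end and no side walls.
- gate (a joint): Slide gate, a flat plate 4 mm thick across the sleeve's outlet (press x=57 to 61 mm). Value in m: 0 shut, 0.055 at its open stop; opens towards the press's own +y. Must be at least 0.048 for the cheese to pass. Takes about 2 N and stays where it is left.
- gate_post (a point): Grip point of the gate's handle: an upright black square post, 14 x 14 mm, its top 15 mm above this point and its foot 57 mm below. The point lies 130 mm above the table, at press x=59 mm, y=60 mm plus the gate's value, and moves with the gate.
- cheese_center (a point): Centre of the cheese, a firm cream block 70 mm long (own x, along the bore at the start), 42 mm wide (own y) and 52 mm high (own z), about 150 g. When it is out it stands on the shelf between gate and lip, its centre 26 mm above the shelf.
- pusher_handle (a point): Centre of the pusher's handle. The pusher is wooden, 200 mm long, about 120 g: a square handle 34 x 34 mm and 70 mm long, a round shaft 20 mm thick, and a square foot 34 x 34 mm, 12 mm thick. Own x points along it from handle to foot. Lying, its axis is 17 mm above what it lies on.
- pusher_mid (a point): The pusher's mid-length, on its axis, 65 mm from the handle's centre.
- pusher_foot (a point): Centre of the pusher's foot face (its front end), 165 mm from the handle's centre.
- pusher: The pusher as a whole; origin on its underside at mid-length, own x towards the foot.
- cheese: The cheese as a whole; origin at the centre of its underside.
- tray: Shallow metal tray, fixed, 260 mm (own x) by 150 mm (own y), walls 4 mm thick; origin at the centre of its underside; its inner floor is 4 mm above the table and its rim 14 mm above the table. The pusher starts in it, its foot roughly towards the tray's +x.
- board_top (a point): Centre of the upper face of the wooden cutting board, fixed, 170 mm (own x) by 120 mm (own y), 12 mm thick.
- roll_a: Bystander: a bread roll, 110 mm long, 60 mm wide, 57 mm high, near the robot on the tray's side. Origin at the centre of its underside.
- roll_b: Bystander: a bread roll like roll_a, beyond the press. Origin at the centre of its underside.
- roll_c: Bystander: a bread roll like roll_a, beyond the shelf end of the press. Origin at the centre of its underside.
- juice_a: Bystander: a small drink carton with a straw, 42 x 62 mm, 105 mm high, beyond the press. Origin at the centre of its underside.
- juice_b: Bystander: a drink carton like juice_a, beyond the tray. Origin at the centre of its underside.
- mug: Bystander: a white mug, 76 mm across, 85 mm high, handle on its own +y side, near the robot on the board's side. Origin at the centre of its underside.
- jar: Bystander: a glass jar, 66 mm across, 100 mm high, beyond the press. Origin at the centre of its underside.
Mind the look-alikes: they are no part of the job. There is more than one size of the pusher; the job needs the larger.

How it is judged:
On the way, in this order (a step that is already met when the one before it is completed fails the run):
1. the gate is slid open (value over 0.048) (value of joint gate above 0.048 m), for 0.1 s.
2. the cheese is pushed wholly out of the sleeve's outlet, onto the shelf, with the pusher's foot inside the bore behind it (x of cheese_center in the frame of press between 0.088 and 0.16 m and z of cheese_center in the frame of press between 0.08 and 0.11 m and x of pusher_foot in the frame of press between 0.03 and 0.115 m and y of pusher_foot in the frame of bore between -0.015 and 0.015 m and z of pusher_foot in the frame of bore between -0.02 and 0.02 m), for 0.1 s.
3. the pusher lies flat in its tray, released (x of pusher_mid in the frame of tray between -0.05 and 0.05 m and y of pusher_mid in the frame of tray between -0.055 and 0.055 m and z of pusher_mid in the frame of tray between 0.014 and 0.026 m and angle between pusher_mid's own x axis and vertical between 1.52 and 1.62 rad and contact force between the fingers and pusher below 0.1 N and linear speed of pusher below 0.03 m/s), for 0.2 s.
4. the cheese lies on the board, released (x of cheese_center in the frame of board_top between -0.055 and 0.055 m and y of cheese_center in the frame of board_top between -0.04 and 0.04 m and z of cheese_center in the frame of board_top between 0.016 and 0.031 m and angle between cheese_center's own x axis and vertical between 1.45 and 1.69 rad and contact force between the fingers and cheese below 0.1 N and linear speed of cheese below 0.03 m/s), for 0.2 s.
At the end, for the whole second after the job is handed in: Gate open (value over 0.048); pusher lying flat in its tray, its mid-length within 50 mm lengthwise and 55 mm crosswise of the tray's centre; cheese lying on a long side on the board, its centre within 55 mm (board x) and 40 mm (board y) of the board's centre; both released and at rest (all of step 3 and all of step 4 and value of joint gate above 0.048 m); the robot touches nothing.
It fails at once if a bystander is moved by more than 30 mm (distance of any of roll_a, roll_b, roll_c, juice_a, juice_b, mug, jar from where it was at the start of the episode above 0.03 m).
It fails at once if the cheese is dropped or thrown (faster than 0.8 m/s out of the fingers) (linear speed of cheese above 0.8 m/s and contact force between the fingers and cheese below 0.05 N).
It also fails if it takes over 64 s, if anything falls off the work surface, if the arm or the gripper's body presses on something with over 40 N, if the wrist force passes 120 N, or if a joint passes its speed limit or range.

### The arm

A 6-joint arm with a two-finger parallel gripper is mounted at the origin on the work surface. World frame = base frame: x ahead of the robot, y to its left, z up, the work surface at z = 0. Lengths are in m, angles in rad, forces in N, time in s.
With the tool pointing down it reaches from about 0.35 to 0.975 m from the base axis. Payload 4.9 kg.
Tool frame: the origin (TCP) lies midway between the tips of the shut fingers; the grasp point (between the pads) lies 19 mm behind it (manip.pinch_z is the x of the grasp point in the tool frame, in m); x points along the fingers, y is the direction in which the jaws open and shut, and the axes are right-handed (so a half turn about x gives the same grasp; the last joint's range is limited). The gripper opens to 85 mm and grips with 20 to 120 N. Pads are 22 mm wide; open, the fingers measure 114 mm over their backs; the gripper's body (76 mm by 85 mm) begins 54 mm behind the grasp point. The pads swing forward as they close: fully open they stand 13 mm farther back than shut.
Start: joints at [-0.119, 0.053, 1.613, -0, 1.476, -0.119], TCP at [0.625, 0, 0.231] pointing down, gripper open.
Joint ranges: [-3.01, 3.01], [-1.01, 2.22], [0.06, 2.58], [-1.02, 4.17], [0.09, 2.62], [-3.14, 3.14]. Speed limits (rad/s): [2.57, 2.57, 3.14, 3.14, 3.14, 3.14].

### API

Orientations are given as a unit quaternion [w, x, y, z].
In Python, from plant import sensors, cams, workorder, manip gives the robot as it stands.
- The arm moves only by the tool drive_tool, never from a script. Its argument "series" is a list of rows, each an object of numbers: "x", "y", "z": the shift along the tool's x, y, z in units of 25 mm (1.0 is 25 mm); "ax", "ay", "az": the turn, a rotation vector about the tool's x, y, z in units of 5 degrees (1.0 is 5 degrees). A call has 1 to 5 rows; each row is the pose to reach, as a shift and turn from the pose commanded when the call began, along the tool's axes at that moment; what a row does not reach only later rows make up. A row lasts 1/12 s, in which the tool goes at most 41.7 mm and 7.16 degrees, less where a joint would pass 70% of its speed; a pose out of reach is approached as far as the arm can. A call with a gripper value outside its range is refused whole. "hand" is the opening, from 0 (shut) to 1 (fully open), set as the call begins (left out, the last holds). The fingers move at their own pace and stop on an object; the grip force is fixed at half the most. Time passes only in rows, so rows that repeat a pose let the fingers close. It gives the time, the measured TCP pose, the force and the opening at its end, in the units of the state.
- sensors.state(): the state, without advancing time (a new reading comes with each control period).
- cams.grab_frame(name): name is "scene" or "side" or "wrist"; returns a dict with "img" (420x560x3 uint8, blue, green, red), "camera_matrix" (3x3 intrinsics, pixels), "k1" (the pictures are not rectified: a ray, as slopes to the right and down, at radius r is drawn at 1 + k1 r^2 times it, then the intrinsics apply), "cam_to_world" (4x4, takes a point from camera to world coordinates). Camera axes: x right, y down, z forward; pixel columns grow to the right and rows downward; lengths in m; the calibration is good to about 2 mm. A picture is of the moment at which its call begins. There is no depth.
- workorder.job_done(): hands the job in, once; it reports no verdict.
The state is a dict: "time": time; "joint_pos": joint angles; "joint_vel": joint speeds; "joint_efforts": joint torques, N m; "tool_pos": TCP position; "tool_rot": TCP orientation; "contact_force": force on the tool from outside, world axes, zero at the start; "ft_torque": the same for the moment, N m; "gripper_width": opening from 0.0 (shut) to 1.0 (fully open).
Only numpy, scipy, OpenCV 4.12 (cv2) and the standard library are available. Lean on these libraries where they do the work, as an engineer would, in place of code of your own. Each camera call takes 0.05 s, during which the arm holds its last target.

## Working session

There is one attempt and no reset: what is moved stays moved. The work goes in short steps, Python scripts to look and compute and a tool call to move; the robot and the scene stay as the last step left them, time stands still between calls to the robot, and variables do not carry over. Pictures are saved under pics/ and viewed, and the job is handed in when it is done.

Besides the shell and the picture viewer there is one more tool, called after ">>>" by a JSON object that holds its "name" and its "arguments", one argument or row to a line. drive_tool: Moves the arm, as the interface text tells. Its arguments: {"type":"object","properties":{"series":{"type":"array","items":{"type":"object","properties":{"x":{"type":"number"},"y":{"type":"number"},"z":{"type":"number"},"ax":{"type":"number"},"ay":{"type":"number"},"az":{"type":"number"}}}},"hand":{"type":"number"}},"required":["series"]}

```bash
ls; mkdir -p pics
cat > h.py <<'E'
import numpy as np, cv2
from scipy.spatial.transform import Rotation as R
from plant import sensors, cams, workorder, manip
def snap(n,f):
    d=cams.grab_frame(n); cv2.imwrite('pics/'+f,d['img']); np.savez('pics/'+f[:-4]+'.npz',**{k:np.array(v) for k,v in d.items()}); return d
def load(f): return dict(np.load('pics/'+f+'.npz'))
def ray(d,u,v):
    K=np.array(d['camera_matrix']);T=np.array(d['cam_to_world'])
    k1=float(d['k1']); p=np.array([(u-K[0,2])/K[0,0],(v-K[1,2])/K[1,1]])
    q=p.copy()
    for _ in range(30): q=p/(1+k1*(q@q))
    return T[:3,3],T[:3,:3]@np.array([q[0],q[1],1])
def onz(d,u,v,z):
    o,r=ray(d,u,v); return o+r*(z-o[2])/r[2]
def proj(d,P):
    K=np.array(d['camera_matrix']);T=np.array(d['cam_to_world'])
    c=T[:3,:3].T@(np.array(P)-T[:3,3]); q=c[:2]/c[2]; q=q*(1+float(d['k1'])*(q@q))
    return np.array([q[0]*K[0,0]+K[0,2],q[1]*K[1,1]+K[1,2]])
E
python3 - <<'E'
from h import *
print(sensors.state(), manip.pinch_z)
for n in ['scene','side','wrist']:
    d=snap(n,n+'0.png'); print(n,d['camera_matrix'],d['k1'],d['cam_to_world'])
E
```

```text
pics
{'time': 0.0, 'joint_pos': array([-1.18997871e-01,  5.33816571e-02,  1.61426912e+00,  2.95088004e-05,
        1.47597102e+00, -1.19014176e-01]), 'joint_vel': array([-0.00175797, -0.00039141, -0.00030144,  0.00052622, -0.00029244,
       -0.00014902]), 'joint_efforts': array([ 2.70554956e-04, -3.93670499e+01, -3.70175600e+01, -1.62778279e-04,
        6.93513779e-03, -6.06393527e-06]), 'tool_pos': array([6.24396487e-01, 8.21734886e-05, 2.30062488e-01]), 'tool_rot': array([ 0.49943277,  0.49956107,  0.50057346, -0.50043168]), 'contact_force': array([ 1.39876089, -0.90744156, -0.32924574]), 'ft_torque': array([-0.05093865,  0.03726801, -0.02362613]), 'gripper_width': 1.000695316805573} -0.0187
scene [[411.79609237   0.         285.22510755]
 [  0.         411.79609237 208.89310509]
 [  0.           0.           1.        ]] -0.04284744985835989 [[ 0.81359257  0.44727418 -0.37150092  0.90815335]
 [ 0.58134257 -0.6143463   0.53349737 -0.53306849]
 [ 0.01038938 -0.6500188  -0.7598471   0.86131215]
 [ 0.          0.          0.          1.        ]]
side [[401.00733857   0.         278.5220809 ]
 [  0.         401.00733857 204.98761418]
 [  0.           0.           1.        ]] -0.04737491108614242 [[ 0.98300747 -0.13746307  0.12165617  0.42975911]
 [-0.18352272 -0.75027242  0.63514621 -0.58317475]
 [ 0.00396612 -0.64668014 -0.76275099  0.82185118]
 [ 0.          0.          0.          1.        ]]
wrist [[305.92857619   0.         279.61393954]
 [  0.         305.92857619 213.65407655]
 [  0.           0.           1.        ]] -0.05344205987489684 [[ 9.99999466e-01  5.45127932e-04 -8.77680073e-04  6.26651569e-01]
 [ 2.40377722e-04 -9.48925495e-01 -3.15500155e-01  8.08742548e-02]
 [-1.00484094e-03  3.15499775e-01 -9.48925119e-01  3.74066172e-01]
 [ 0.00000000e+00  0.00000000e+00  0.00000000e+00  1.00000000e+00]]
```

View pics/scene0.png

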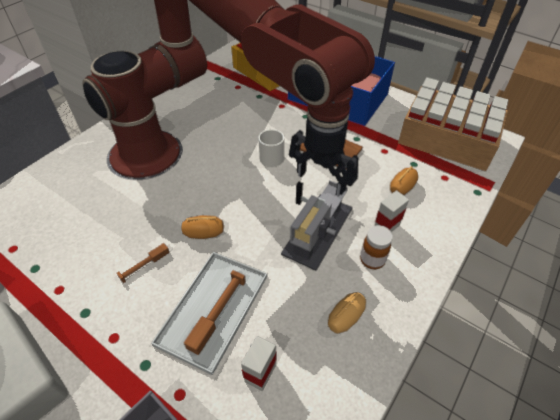

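View pics/side0.png

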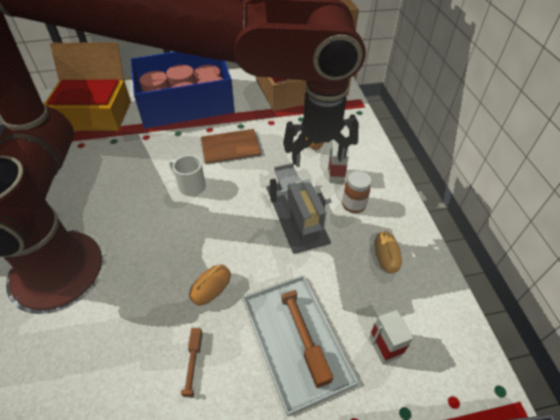

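View pics/wrist0.png

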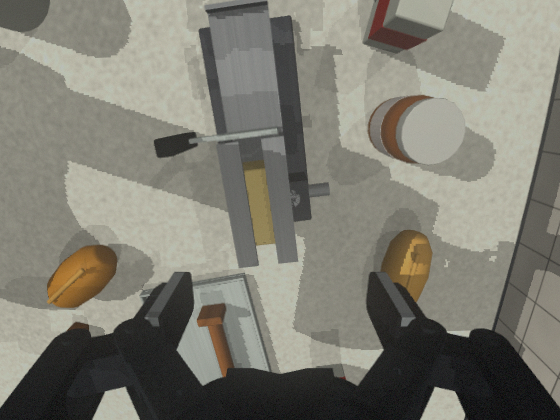

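Candidates for the pusher are the large one in the tray (scene ~(216,312)) and the small one on the table (scene ~(143,262)). The tray one is the larger, with its handle at (200,333) and its foot at (238,278). I'll check it in a close crop and measure the press.

Run:
```python
from h import *
a=load('scene0')['img'][235:385,110:290]; cv2.imwrite('pics/c1.png',cv2.resize(a,None,fx=4,fy=4,interpolation=cv2.INTER_CUBIC))
a=load('wrist0')['img'][0:285,140:340]; cv2.imwrite('pics/c2.png',cv2.resize(a,None,fx=2.1,fy=2.1,interpolation=cv2.INTER_CUBIC)); 
a=load('scene0')['img'][140:280,270:410]; cv2.imwrite('pics/c3.png',cv2.resize(a,None,fx=4,fy=4,interpolation=cv2.INTER_CUBIC))
a=load('side0')['img'][150:290,230:370]; cv2.imwrite('pics/c4.png',cv2.resize(a,None,fx=4,fy=4,interpolation=cv2.INTER_CUBIC))
print(R.from_quat(sensors.state()['tool_rot'],scalar_first=True).as_matrix().round(3))
```

```text
[[-0.002  1.    -0.   ]
 [ 0.    -0.    -1.   ]
 [-1.    -0.002 -0.   ]]
```

View pics/c1.png

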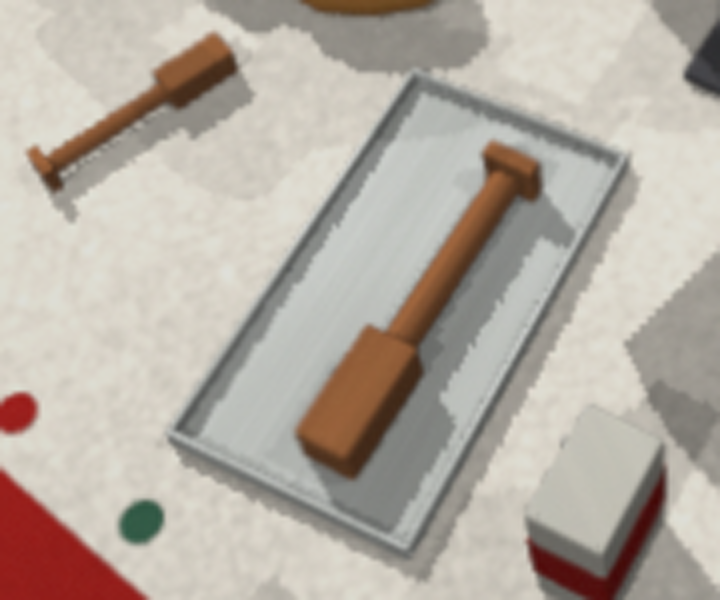

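View pics/c2.png

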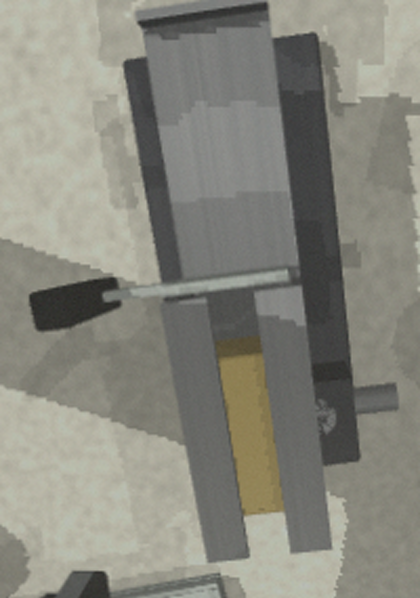

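View pics/c3.png

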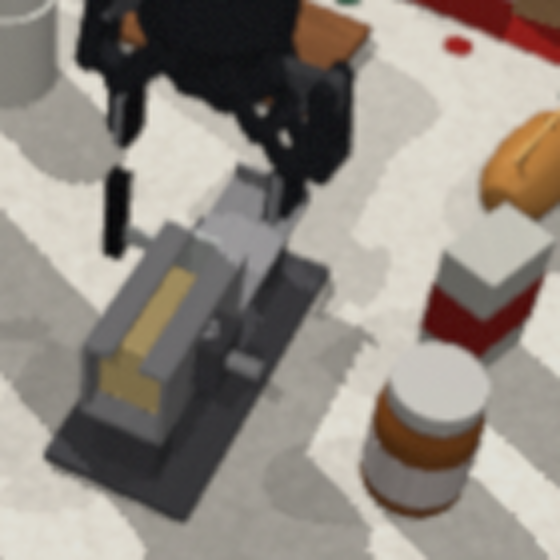

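View pics/c4.png

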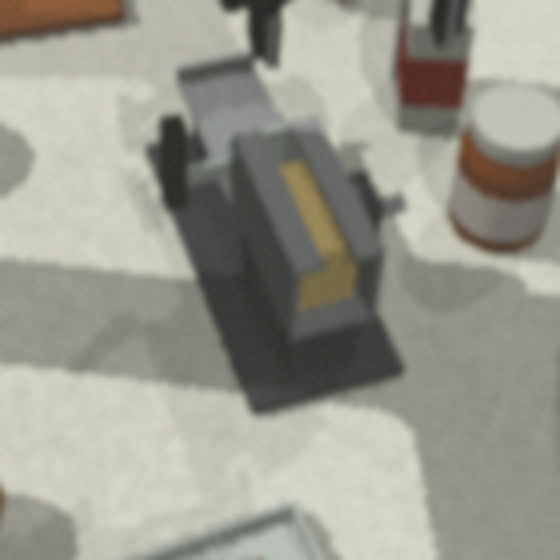

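Crop c1 confirms it: the large pusher lies in the tray with its foot towards the press. Next I compute poses from the corners.

Run:
```python
from h import *
a=load('side0')['img'][265:415,235:385]; cv2.imwrite('pics/c5.png',cv2.resize(a,None,fx=4,fy=4,interpolation=cv2.INTER_CUBIC))
s=load('scene0');w=load('wrist0');sd=load('side0')
def ang(v): return np.degrees(np.arctan2(v[1],v[0]))
# press from wrist
A=onz(w,239.5,267.6,.127);B=onz(w,297.6,261.4,.127);C=onz(w,217.6,145,.127)
print('inlet',A,B,np.linalg.norm(A-B),'mid',(A+B)/2,'axis from AB',ang(A-B)-90,'CA',ang(C-A),np.linalg.norm(C-A))
L=onz(w,205.7,6,.076);M=onz(w,268,1,.076);print('lip',(L+M)/2,np.linalg.norm(L-M))
# scene: sleeve top inlet corners c3/4+(270,140)
f=lambda x,y:(x/4+270,y/4+140)
A2=onz(s,*f(84,352),.127);B2=onz(s,*f(166,385),.127);C2=onz(s,*f(170,222),.127)
print('scene',A2,B2,np.linalg.norm(A2-B2),(A2+B2)/2,'C',C2,ang(C2-A2),np.linalg.norm(C2-A2))
b=[onz(s,*f(*p),.01) for p in [(46,455),(185,520),(328,272)]];print('base',b,ang(b[2]-b[1]),np.linalg.norm(b[2]-b[1]),np.linalg.norm(b[0]-b[1]))
g=lambda x,y:(x/4+230,y/4+150)
A3=onz(sd,*g(292,283),.127);B3=onz(sd,*g(384,245),.127);b=[onz(sd,*g(*p),.01) for p in [(258,412),(403,370)]]
print('side',A3,B3,(A3+B3)/2,'base mid',(b[0]+b[1])/2,np.linalg.norm(b[0]-b[1]))
# tray
h=lambda x,y:(x/4+110,y/4+235)
T=[onz(s,*h(*p),.014) for p in [(415,73),(628,155),(407,552),(170,435)]]
print('tray',np.mean(T,0),ang(T[0]-T[3]),ang(T[1]-T[2]),np.linalg.norm(T[0]-T[3]),np.linalg.norm(T[0]-T[1]))
H=[onz(s,*h(*p),.038) for p in [(298,432),(347,462),(421,350),(372,327)]]
print('handle',np.mean(H,0),ang(H[3]-H[0]),ang(H[2]-H[1]),np.linalg.norm(H[3]-H[0]),np.linalg.norm(H[1]-H[0]))
F=[onz(s,*h(*p),.038) for p in [(487,145),(540,165)]];print('foot front/top',F)
```

```text
inlet [ 0.5900642  -0.05283691  0.127     ] [ 0.64260332 -0.04649506  0.127     ] 0.052920487009681 mid [ 0.61633376 -0.04966598  0.127     ] axis from AB -263.11728946348535 CA 96.7968533059702 0.10988459618098873
lip [0.58964946 0.1712624  0.076     ] 0.05365056142458787
scene [ 0.59268425 -0.05601579  0.127     ] [ 0.64289683 -0.04823617  0.127     ] 0.050811667748238615 [ 0.61779054 -0.05212598  0.127     ] C [0.57766767 0.05595938 0.127     ] 97.63815297858716 0.1129775859575124
base [array([ 0.56987835, -0.0603896 ,  0.01      ]), array([ 0.66570364, -0.04944844,  0.01      ]), array([0.63771915, 0.17476233, 0.01      ])] 97.11448322827795 0.22595043952733254 0.09644788937472033
side [ 0.5852057  -0.05895688  0.127     ] [ 0.64204279 -0.0418956   0.127     ] [ 0.61362424 -0.05042624  0.127     ] base mid [ 0.61643108 -0.05637421  0.01      ] 0.09529930726691886
tray [ 0.53128347 -0.27065712  0.014     ] 101.35987043590377 101.38367850128273 0.2555255867302569 0.1456376932252094
handle [ 0.56012484 -0.33861089  0.038     ] 97.90565825235987 98.63916020846082 0.06655970901822927 0.03156096623770378
foot front/top [array([ 0.5160415 , -0.18385587,  0.038     ]), array([ 0.54951331, -0.17618176,  0.038     ])]
```

View pics/c5.png

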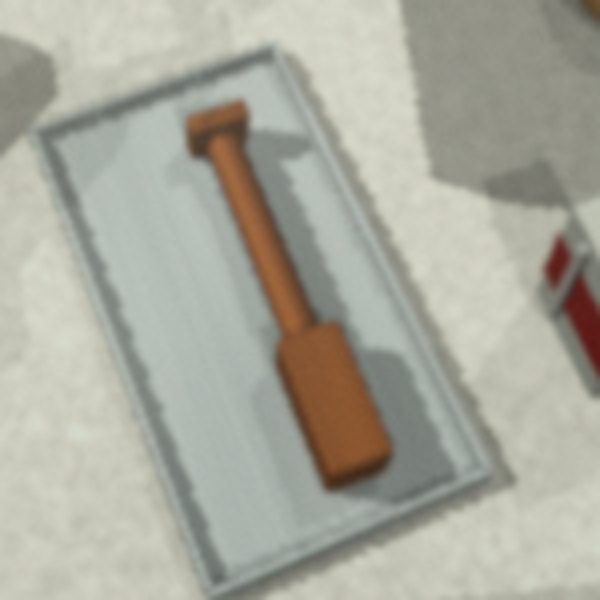

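Run:
```python
from h import *
s=load('scene0');sd=load('side0');w=load('wrist0')
a=sd['img'][90:220,130:330]; cv2.imwrite('pics/c6.png',cv2.resize(a,None,fx=4,fy=4,interpolation=cv2.INTER_CUBIC))
for n,p,z in [('board',(231,146),.012),('mug',(187,160),.085),('juice_b',(394,328),.105),('juice_a',(338,160),.05),('jar',(358,178),.1),('rollb',(388,252),.03),('rolla',(210,284),.03)]:
    print(n,onz(sd,*p,z).round(3))
f=lambda x,y:(x/4+235,y/4+265)
H=[onz(sd,*f(*p),.038) for p in [(278,352),(343,322),(392,450),(328,475)]];print('handle',np.mean(H,0))
print('foot top',[onz(sd,*f(*p),.038) for p in [(187,118),(247,100)]], [onz(sd,*f(*p),.038) for p in [(190,135),(247,118)]])
T=[onz(sd,*f(*p),.014) for p in [(38,132),(277,47),(487,470),(213,597)]];print('tray',np.mean(T,0),[np.degrees(np.arctan2(*(T[i]-T[j])[1::-1])) for i,j in((0,3),(1,2))])
# post top, in wrist: c2/2.1+140
O=np.array([.6096,.0046,0]);t=np.radians(97);ex=np.array([np.cos(t),np.sin(t),0]);ey=np.array([-np.sin(t),np.cos(t),0])
for nm,P in [('post top',(.059,.06,.145)),('postfoot',(.059,.06,.073)),('inlet',(-.055,0,.127)),('lipL',(.165,.027,.076)),('lipR',(.165,-.027,.076))]:
    X=O+ex*P[0]+ey*P[1]+[0,0,P[2]]; print(nm,X.round(3),'w',proj(w,X).round(1),'s',proj(s,X).round(1),'sd',proj(sd,X).round(1))
g=O+.059*ex+.0895*ey; print('gate TCP xy',g)
```

```text
board [0.46  0.347 0.012]
mug [0.336 0.229 0.085]
juice_b [ 0.702 -0.322  0.105]
juice_a [0.747 0.192 0.05 ]
jar [0.758 0.069 0.1  ]
rollb [ 0.784 -0.114  0.03 ]
rolla [ 0.364 -0.123  0.03 ]
handle [ 0.55697906 -0.34107296  0.038     ]
foot top [array([ 0.51513174, -0.18080984,  0.038     ]), array([ 0.54928461, -0.17610533,  0.038     ])] [array([ 0.51481109, -0.19100936,  0.038     ]), array([ 0.54698911, -0.18670969,  0.038     ])]
tray [ 0.53009209 -0.27222588  0.014     ] [np.float64(100.89353631360775), np.float64(100.9467823674394)]
post top [0.543 0.056 0.145] w [167.3 148.4] s [300.8 184.2] sd [274.8 180.4]
postfoot [0.543 0.056 0.073] w [193.3 139.9] s [299.7 203.9] sd [274.9 200.6]
inlet [ 0.616 -0.05   0.127] w [268.4 264.9] s [301.2 231.2] sd [315.7 215.6]
lipL [0.563 0.165 0.076] w [205.8  11.8] s [329.  181.5] sd [274.9 168.2]
lipR [0.616 0.172 0.076] w [267.9   2.6] s [347.7 188.7] sd [294.2 164. ]
gate TCP xy [0.51357683 0.05225292 0.        ]
```

View pics/c6.png

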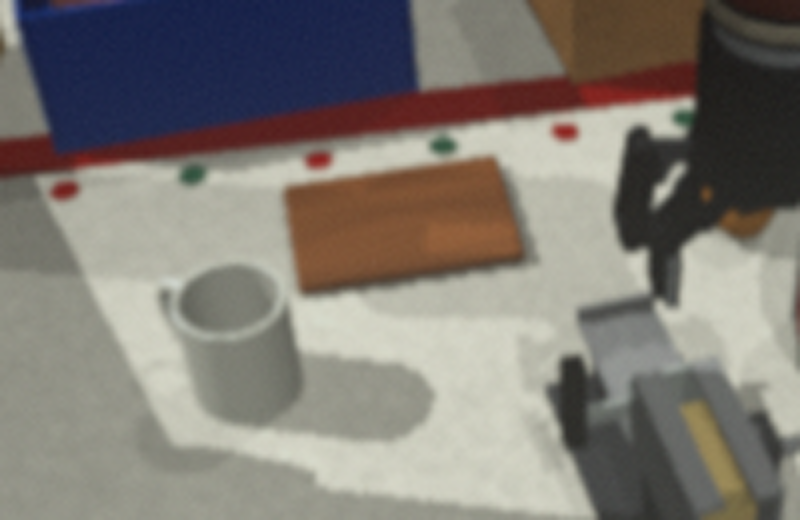

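>>> {"name": "drive_tool", "arguments": {
  "series": [
    {"x": 1.0, "y": -4.44, "z": -2.08, "ax": -1.4},
    {"x": 1.8, "y": -4.44, "z": -2.08, "ax": -1.4},
    {"x": 2.0, "y": -4.44, "z": -2.08, "ax": -1.4},
    {"x": 2.0, "y": -4.44, "z": -2.08, "ax": -1.4},
    {"x": 2.0, "y": -4.44, "z": -2.08, "ax": -1.4}
  ]
}}

```text
schema error: expected keys x, y, z, ax, ay, az
```

Run:
```python
from h import *
for n in ['side','wrist','scene']: snap(n,n+'1.png')
a=load('side1')['img'][130:250,210:370]; b=load('scene1')['img'][120:240,240:400]
cv2.imwrite('pics/c7.png',np.vstack([cv2.resize(x,None,fx=2.5,fy=2.5,interpolation=cv2.INTER_CUBIC) for x in (a,b)]))
```

```text
(no output)
```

View pics/c7.png

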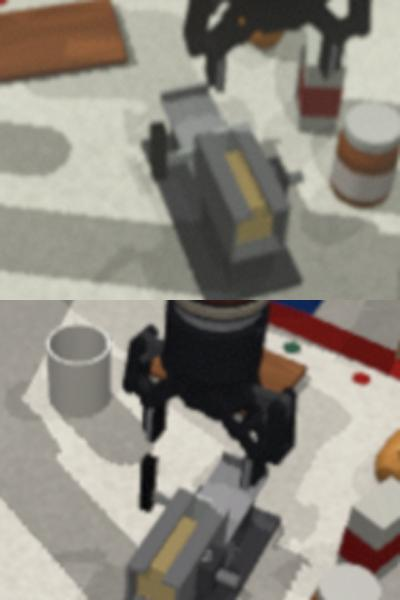

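View pics/wrist1.png

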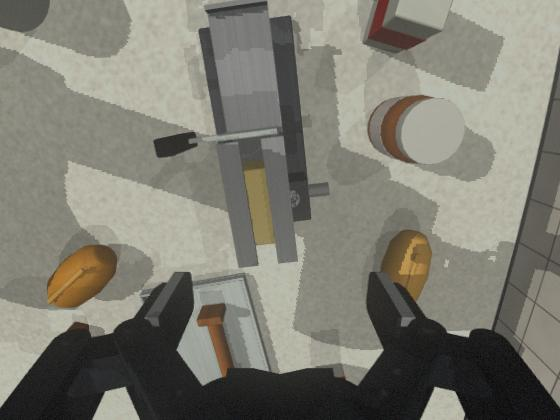

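The call was refused because it needs all six keys; nothing moved.

>>> {"name": "drive_tool", "arguments": {
  "series": [
    {"x": 1.0, "y": -4.44, "z": -2.08, "ax": -1.4, "ay": 0, "az": 0},
    {"x": 1.8, "y": -4.44, "z": -2.08, "ax": -1.4, "ay": 0, "az": 0},
    {"x": 2.0, "y": -4.44, "z": -2.08, "ax": -1.4, "ay": 0, "az": 0},
    {"x": 2.0, "y": -4.44, "z": -2.08, "ax": -1.4, "ay": 0, "az": 0},
    {"x": 2.0, "y": -4.44, "z": -2.08, "ax": -1.4, "ay": 0, "az": 0}
  ]
}}

```text
time: 0.72
tool_pos: [0.5105, 0.053, 0.1781]
tool_rot: [0.528, 0.467, 0.531, -0.469]
contact_force: [0.2, -0.1, -0.2]
gripper_width: 1.0
```

Run:
```python
from h import *
for n in ['side','wrist','scene']: snap(n,n+'1.png')
a=load('side1')['img'][130:250,210:370]; b=load('scene1')['img'][120:240,240:400]
cv2.imwrite('pics/c7.png',np.vstack([cv2.resize(x,None,fx=2.5,fy=2.5,interpolation=cv2.INTER_CUBIC) for x in (a,b)]))
```

```text
(no output)
```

View pics/c7.png

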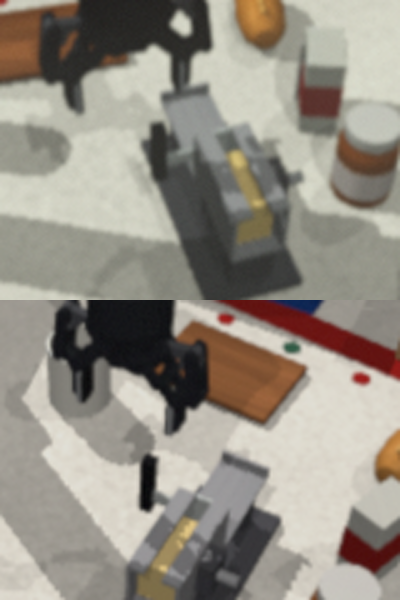

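View pics/wrist1.png

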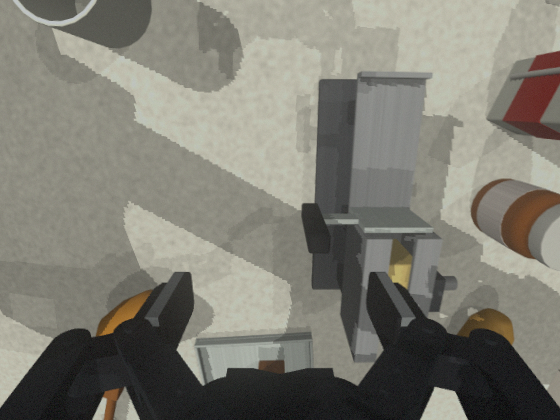

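>>> {"name": "drive_tool", "arguments": {
  "series": [
    {"x": 1.0, "y": 0.12, "z": 0, "ax": 0, "ay": 0, "az": 0},
    {"x": 2.0, "y": 0.12, "z": 0, "ax": 0, "ay": 0, "az": 0},
    {"x": 3.0, "y": 0.12, "z": 0, "ax": 0, "ay": 0, "az": 0},
    {"x": 3.0, "y": 0.12, "z": 0, "ax": 0, "ay": 0, "az": 0}
  ]
}}

```text
time: 1.2
tool_pos: [0.52, 0.0515, 0.1066]
tool_rot: [0.53, 0.47, 0.528, -0.468]
contact_force: [-3.0, 0.0, 0.1]
gripper_width: 1.002
```

Run:
```python
from h import *
for n in ['side','wrist','scene']: snap(n,n+'2.png')
a=load('side2')['img'][130:250,210:370]; b=load('scene2')['img'][120:240,240:400]
c=load('wrist2')['img'][180:420,200:520]
cv2.imwrite('pics/c8.png',np.vstack([cv2.resize(x,(400,300),interpolation=cv2.INTER_CUBIC) for x in (a,c)]))
```

```text
(no output)
```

View pics/c8.png

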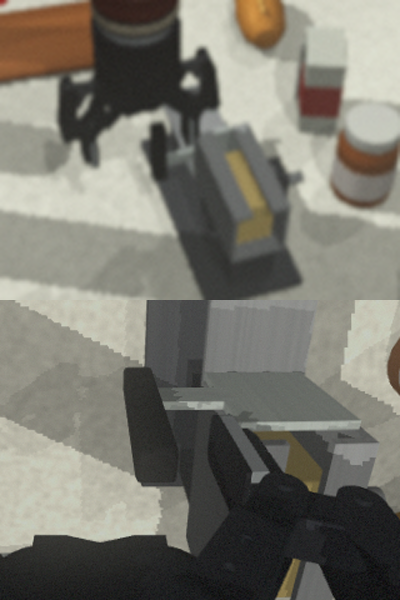

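>>> {"name": "drive_tool", "arguments": {
  "series": [
    {"x": 0, "y": -0.6, "z": 0, "ax": 0, "ay": 0, "az": 0},
    {"x": 0, "y": -1.2, "z": 0, "ax": 0, "ay": 0, "az": 0},
    {"x": 0, "y": -1.8, "z": 0, "ax": 0, "ay": 0, "az": 0},
    {"x": 0, "y": -2.3, "z": 0, "ax": 0, "ay": 0, "az": 0},
    {"x": 0, "y": -2.5, "z": 0, "ax": 0, "ay": 0, "az": 0}
  ]
}}

```text
time: 1.77
tool_pos: [0.4559, 0.0442, 0.108]
tool_rot: [0.531, 0.47, 0.528, -0.468]
contact_force: [2.5, -1.2, -0.9]
gripper_width: 1.004
```

Run:
```python
from h import *
print(sensors.state()['tool_pos'],sensors.state()['contact_force'])
for n in ['side','wrist','scene']: snap(n,n+'3.png')
print(sensors.state()['tool_pos'],sensors.state()['contact_force'])
a=load('side3')['img'][130:250,210:370]; b=load('scene3')['img'][120:240,240:400]
c=load('wrist3')['img'][180:420,200:520]
cv2.imwrite('pics/c9.png',np.vstack([cv2.resize(x,(400,300),interpolation=cv2.INTER_CUBIC) for x in (a,c)]))
```

```text
[0.45590142 0.04417832 0.10798567] [ 2.49256387 -1.15537377 -0.90263883]
[0.45561271 0.04458455 0.10717918] [0.2229022  1.14052415 0.01921152]
```

View pics/c9.png

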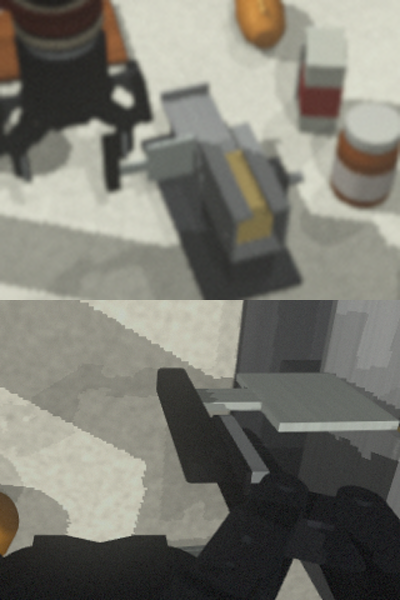

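>>> {"name": "drive_tool", "arguments": {
  "series": [
    {"x": 0, "y": -0.2, "z": 0, "ax": 0, "ay": 0, "az": 0},
    {"x": 0, "y": -0.3, "z": 0, "ax": 0, "ay": 0, "az": 0}
  ]
}}

```text
time: 2.08
tool_pos: [0.4503, 0.0439, 0.1071]
tool_rot: [0.532, 0.471, 0.527, -0.467]
contact_force: [21.7, 1.5, -12.2]
gripper_width: 1.0
```

Run:
```python
from h import *
d=snap('side','side4.png');
print(sensors.state()['tool_pos'],sensors.state()['contact_force'])
a=load('side4')['img'][150:290,230:370]
cv2.imwrite('pics/c10.png',cv2.resize(a,None,fx=4,fy=4,interpolation=cv2.INTER_CUBIC))
O=np.array([.6096,.0046,0]);t=np.radians(97);ex=np.array([np.cos(t),np.sin(t),0]);ey=np.array([-np.sin(t),np.cos(t),0])
for q in (.045,.05,.055):print(q,(proj(d,O+ex*.059+ey*(.06+q)+[0,0,.145])-[230,150])*4)
```

```text
[0.45049048 0.0439296  0.10691349] [13.37844716  0.72945639 -5.68097648]
0.045 [104.68176215 138.59728873]
0.05 [ 96.33381248 140.48520085]
0.055 [ 87.96865625 142.37727962]
```

View pics/c10.png

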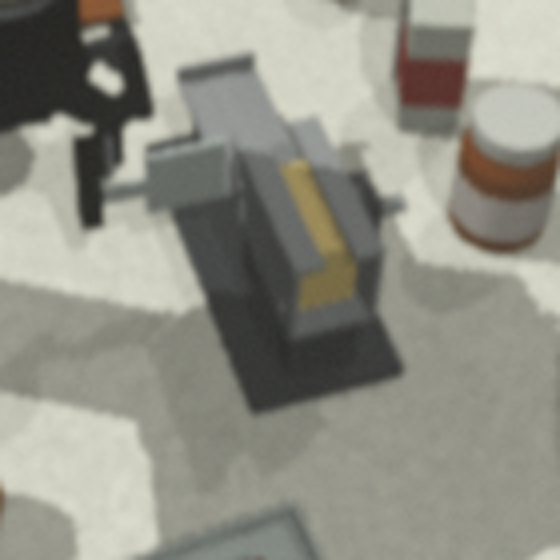

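>>> {"name": "drive_tool", "arguments": {
  "series": [
    {"x": 0, "y": 0.5, "z": 0, "ax": 0, "ay": 0, "az": 0},
    {"x": -1.5, "y": 0.5, "z": 0, "ax": 0, "ay": 0, "az": 0},
    {"x": -3, "y": 0.5, "z": 0, "ax": 0, "ay": 0, "az": 0},
    {"x": -4, "y": 0.5, "z": 0, "ax": 0, "ay": 0, "az": 0}
  ]
}}

```text
time: 2.47
tool_pos: [0.4606, 0.0454, 0.209]
tool_rot: [0.53, 0.469, 0.529, -0.468]
contact_force: [0.8, 0.5, 0.2]
gripper_width: 0.999
```

```bash
cat >> h.py <<'E'
def rel(target, yaw=None):
    s=sensors.state(); M=R.from_quat(s['tool_rot'],scalar_first=True).as_matrix(); p=s['tool_pos']
    y0=np.degrees(np.arctan2(M[1,1],M[0,1]))
    print('t',s['time'],'pos',p.round(4),'yaw',y0.round(2),'tilt',M[:,0].round(4),'F',s['contact_force'].round(1),'w',round(s['gripper_width'],3))
    print('shift units',(M.T@(np.array(target)-p)/.025).round(3), 'ax', None if yaw is None else round(-(yaw-y0)/5,3))
E
python3 - <<'E'
from h import *
rel([.5585,-.340,.15],9.6)
E
```

```text
t 2.4667 pos [0.4606 0.0454 0.209 ] yaw 7.01 tilt [ 8.e-04 -0.e+00 -1.e+00] F [0.8 0.5 0.2] w 0.999
shift units [ 2.362  2.004 15.779] ax -0.517
```

>>> {"name": "drive_tool", "arguments": {
  "series": [
    {"x": 0, "y": 1.0, "z": 7.9, "ax": -0.5, "ay": 0, "az": 0},
    {"x": 0, "y": 1.0, "z": 7.9, "ax": -0.5, "ay": 0, "az": 0},
    {"x": 0, "y": 1.0, "z": 7.9, "ax": -0.5, "ay": 0, "az": 0},
    {"x": 0.2, "y": 1.0, "z": 7.9, "ax": -0.5, "ay": 0, "az": 0},
    {"x": 0.4, "y": 1.5, "z": 10, "ax": -0.5, "ay": 0, "az": 0}
  ],
  "hand": 0.7
}}

```text
time: 2.88
tool_pos: [0.5138, -0.1575, 0.2002]
tool_rot: [0.54, 0.457, 0.54, -0.457]
contact_force: [0.4, -0.1, 0.5]
gripper_width: 0.701
```

Run:
```python
from h import *
rel([.5585,-.340,.15],9.6)
```

```text
t 2.8833 pos [ 0.5138 -0.1575  0.2002] yaw 9.51 tilt [-1.e-04  1.e-04 -1.e+00] F [ 0.4 -0.1  0.5] w 0.701
shift units [2.009 0.559 7.494] ax -0.019
```

>>> {"name": "drive_tool", "arguments": {
  "series": [
    {"x": 0.4, "y": 0.3, "z": 4, "ax": 0, "ay": 0, "az": 0},
    {"x": 0.8, "y": 0.56, "z": 7.3, "ax": 0, "ay": 0, "az": 0},
    {"x": 1.2, "y": 0.56, "z": 7.3, "ax": 0, "ay": 0, "az": 0},
    {"x": 1.2, "y": 0.56, "z": 7.3, "ax": 0, "ay": 0, "az": 0},
    {"x": 1.2, "y": 0.56, "z": 7.3, "ax": 0, "ay": 0, "az": 0}
  ]
}}

```text
time: 3.3
tool_pos: [0.5572, -0.3373, 0.168]
tool_rot: [0.538, 0.457, 0.54, -0.458]
contact_force: [-0.0, 0.6, 0.1]
gripper_width: 0.698
```

Run:
```python
from h import *
for n in ['scene','side','wrist']:
    d=snap(n,n+'5.png')
rel([.5585,-.340,.010],9.6)
a=load('scene5')['img'][235:385,110:290]; b=load('side5')['img'][265:415,215:395]
cv2.imwrite('pics/c11.png',np.hstack([cv2.resize(x,(400,333),interpolation=cv2.INTER_CUBIC) for x in (a,b)]))
```

```text
t 3.45 pos [ 0.5571 -0.3342  0.1685] yaw 9.38 tilt [-0.0024  0.0022 -1.    ] F [0.4 1.  0.7] w 0.699
shift units [6.338 0.032 0.253] ax -0.043
```

View pics/c11.png

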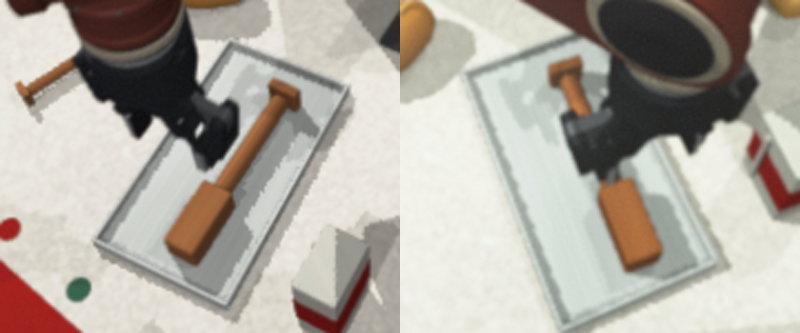

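View pics/wrist5.png

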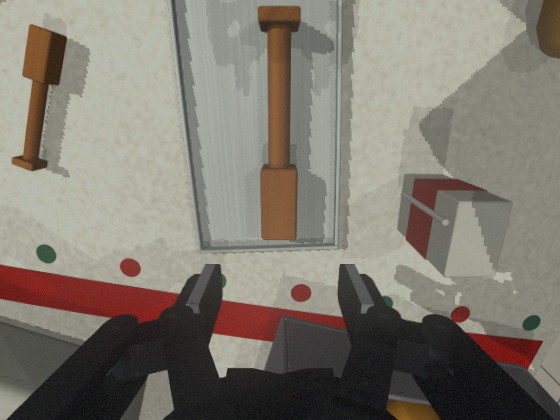

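Run:
```python
from h import *
w=load('wrist5')
c=[onz(w,*p,.038) for p in [(263,168),(296,168),(297,239),(262,239)]]
m=np.mean(c,0);f=[onz(w,*p,.038) for p in [(258,8),(300,8)]];fm=np.mean(f,0)
print(m,fm,np.linalg.norm(c[0]-c[3]),np.linalg.norm(fm-m),np.degrees(np.arctan2(*(fm-m)[1::-1])))
rel([m[0],m[1],.010],9.6)
print([onz(w,*p,.105).round(3) for p in [(455,195),(510,200),(497,273),(440,278)]])
```

```text
[ 0.55883104 -0.33727981  0.038     ] [ 0.53223543 -0.17748762  0.038     ] 0.06918615767185193 0.16199033882887634 99.44961681699444
t 3.45 pos [ 0.5571 -0.3342  0.1685] yaw 9.38 tilt [-0.0024  0.0022 -1.    ] F [0.4 1.  0.7] w 0.699
shift units [6.339 0.063 0.148] ax -0.043
[array([ 0.678, -0.29 ,  0.105]), array([ 0.72 , -0.287,  0.105]), array([ 0.733, -0.345,  0.105]), array([ 0.689, -0.356,  0.105])]
```

>>> {"name": "drive_tool", "arguments": {
  "series": [
    {"x": 1.5, "y": 0.06, "z": 0.16, "ax": 0, "ay": 0, "az": 0},
    {"x": 3, "y": 0.06, "z": 0.16, "ax": 0, "ay": 0, "az": 0},
    {"x": 4.5, "y": 0.06, "z": 0.16, "ax": 0, "ay": 0, "az": 0},
    {"x": 5.4, "y": 0.06, "z": 0.16, "ax": 0, "ay": 0, "az": 0},
    {"x": 5.4, "y": 0.06, "z": 0.16, "ax": 0, "ay": 0, "az": 0}
  ]
}}

```text
time: 3.87
tool_pos: [0.5557, -0.3323, 0.0281]
tool_rot: [0.535, 0.456, 0.545, -0.457]
contact_force: [-0.8, -0.3, -1.5]
gripper_width: 0.697
```

Run:
```python
from h import *
rel([.5588,-.3375,.0105],9.5)
```

```text
t 3.8667 pos [ 0.5557 -0.3323  0.0281] yaw 9.58 tilt [-0.0101  0.0081 -0.9999] F [-0.8 -0.3 -1.5] w 0.697
shift units [0.701 0.096 0.232] ax 0.016
```

>>> {"name": "drive_tool", "arguments": {
  "series": [
    {"x": 0.3, "y": 0.05, "z": 0.1, "ax": 0, "ay": 0, "az": 0},
    {"x": 0.6, "y": 0.05, "z": 0.1, "ax": 0, "ay": 0, "az": 0},
    {"x": 0.65, "y": 0.05, "z": 0.1, "ax": 0, "ay": 0, "az": 0}
  ]
}}

```text
time: 4.12
tool_pos: [0.5624, -0.3396, 0.0201]
tool_rot: [0.541, 0.457, 0.539, -0.457]
contact_force: [0.1, 0.6, 0.7]
gripper_width: 0.701
```

Run:
```python
from h import *
rel([.5588,-.3375,.0105],9.5)
d=snap('wrist','wrist6.png')
rel([.5588,-.3375,.0105],9.5)
```

```text
t 4.1167 pos [ 0.5624 -0.3396  0.0201] yaw 9.53 tilt [ 0.0018 -0.0014 -1.    ] F [0.1 0.6 0.7] w 0.701
shift units [ 0.383 -0.129 -0.106] ax 0.005
t 4.1667 pos [ 0.5623 -0.3395  0.0201] yaw 9.52 tilt [ 0.0016 -0.0011 -1.    ] F [0.1 0.2 0.8] w 0.701
shift units [ 0.383 -0.123 -0.103] ax 0.005
```

View pics/wrist6.png

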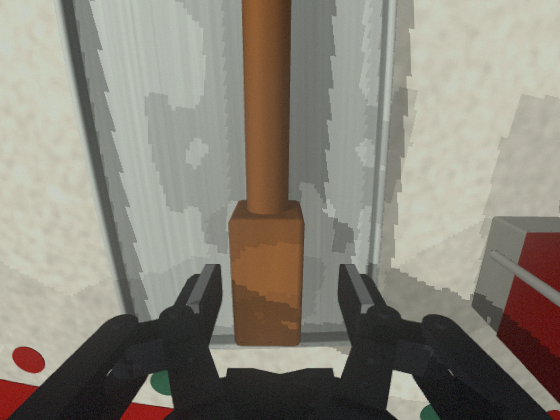

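>>> {"name": "drive_tool", "arguments": {
  "series": [
    {"x": 0.2, "y": -0.13, "z": -0.1, "ax": 0, "ay": 0, "az": 0},
    {"x": 0.36, "y": -0.13, "z": -0.1, "ax": 0, "ay": 0, "az": 0},
    {"x": 0.36, "y": -0.13, "z": -0.1, "ax": 0, "ay": 0, "az": 0}
  ]
}}

```text
time: 4.42
tool_pos: [0.5573, -0.337, 0.0094]
tool_rot: [0.539, 0.457, 0.54, -0.457]
contact_force: [-0.8, 0.4, -0.2]
gripper_width: 0.699
```

>>> {"name": "drive_tool", "arguments": {
  "series": [
    {"x": 0, "y": 0, "z": 0, "ax": 0, "ay": 0, "az": 0},
    {"x": 0, "y": 0, "z": 0, "ax": 0, "ay": 0, "az": 0},
    {"x": 0, "y": 0, "z": 0, "ax": 0, "ay": 0, "az": 0},
    {"x": 0, "y": 0, "z": 0, "ax": 0, "ay": 0, "az": 0},
    {"x": 0, "y": 0, "z": 0, "ax": 0, "ay": 0, "az": 0}
  ],
  "hand": 0
}}

```text
time: 4.83
tool_pos: [0.5582, -0.3376, 0.0103]
tool_rot: [0.54, 0.457, 0.539, -0.457]
contact_force: [0.3, -0.1, 1.3]
gripper_width: 0.39
```

Run:
```python
from h import *
rel([.5588,-.3375,.0105],9.5)
```

```text
t 4.8333 pos [ 0.5582 -0.3376  0.0103] yaw 9.5 tilt [ 9.e-04 -7.e-04 -1.e+00] F [ 0.3 -0.1  1.3] w 0.39
shift units [-0.007  0.026 -0.001] ax -0.0
```

>>> {"name": "drive_tool", "arguments": {
  "series": [
    {"x": -1, "y": 0, "z": 0, "ax": 0, "ay": 0, "az": 0},
    {"x": -2, "y": 0, "z": 0, "ax": 0, "ay": 0, "az": 0},
    {"x": -3, "y": 0, "z": 0, "ax": 0, "ay": 0, "az": 0},
    {"x": -3, "y": 1, "z": 0, "ax": 0, "ay": 0, "az": 0},
    {"x": -3, "y": 2, "z": 0, "ax": 0.3, "ay": 0, "az": 0}
  ]
}}

```text
time: 5.25
tool_pos: [0.6081, -0.3301, 0.0875]
tool_rot: [0.535, 0.465, 0.532, -0.464]
contact_force: [-0.2, -0.3, -0.7]
gripper_width: 0.389
```

Run:
```python
from h import *
O=np.array([.6096,.0046,0]);t=np.radians(97);ex=np.array([np.cos(t),np.sin(t),0])
print(O-.245*ex)
rel(O-.245*ex+[0,0,.0843],7.0)
```

```text
[ 0.63945799 -0.23857381  0.        ]
t 5.25 pos [ 0.6081 -0.3301  0.0875] yaw 7.88 tilt [ 0.0032 -0.0023 -1.    ] F [-0.2 -0.3 -0.7] w 0.389
shift units [ 0.123  1.744 -3.456] ax 0.176
```

>>> {"name": "drive_tool", "arguments": {
  "series": [
    {"x": 0.1, "y": 0.6, "z": -1.2, "ax": 0.2, "ay": 0, "az": 0},
    {"x": 0.1, "y": 1.2, "z": -2.4, "ax": 0.2, "ay": 0, "az": 0},
    {"x": 0.1, "y": 1.7, "z": -3.4, "ax": 0.2, "ay": 0, "az": 0},
    {"x": 0.1, "y": 1.7, "z": -3.4, "ax": 0.2, "ay": 0, "az": 0},
    {"x": 0.1, "y": 1.7, "z": -3.4, "ax": 0.2, "ay": 0, "az": 0}
  ]
}}

```text
time: 5.67
tool_pos: [0.6373, -0.2374, 0.0815]
tool_rot: [0.53, 0.468, 0.531, -0.468]
contact_force: [0.2, -0.8, -0.9]
gripper_width: 0.385
```

Run:
```python
from h import *
for n in ['scene','side','wrist']:
    d=snap(n,n+'7.png')
a=load('scene7')['img'][170:320,210:390]; b=load('side7')['img'][160:310,250:430]
cv2.imwrite('pics/c12.png',np.hstack([cv2.resize(x,(400,333),interpolation=cv2.INTER_CUBIC) for x in (a,b)]))
O=np.array([.6096,.0046,0]);t=np.radians(97);ex=np.array([np.cos(t),np.sin(t),0])
rel(O-.245*ex+[0,0,.0843],7.0)
```

```text
t 5.8167 pos [ 0.6369 -0.2398  0.082 ] yaw 6.95 tilt [-5.e-04 -2.e-04 -1.e+00] F [ 0.  -0.3 -2.1] w 0.388
shift units [-0.09   0.108 -0.037] ax -0.01
```

View pics/c12.png

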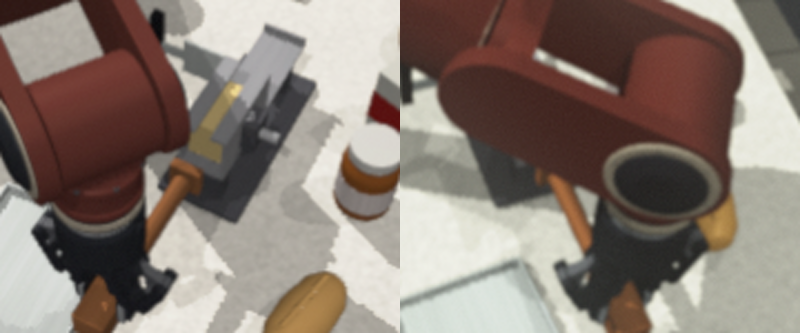

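View pics/wrist7.png

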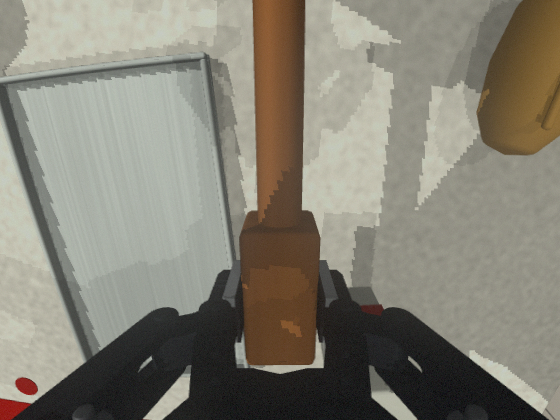

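Run:
```python
from h import *
s=load('scene7')
a=s['img'][205:275,265:365]; cv2.imwrite('pics/c13.png',cv2.resize(a,None,fx=8,fy=8,interpolation=cv2.INTER_CUBIC))
O=np.array([.6096,.0046,0]);t=np.radians(96.95);ex=np.array([np.cos(t),np.sin(t),0]);ey=np.array([-np.sin(t),np.cos(t),0])
H=np.array([.6369,-.2398,.0927])
for x in (.165,.153):
  for y,z in ((.017,.017),(-.017,.017),(-.017,-.017)): print(x,y,z,((proj(s,H+ex*x+ey*y+[0,0,z])-[265,205])*8).round(0))
t=np.radians(97);ex=np.array([np.cos(t),np.sin(t),0]);ey=np.array([-np.sin(t),np.cos(t),0])
for y in (.027,-.027):
  for z in (.127,.063): print('inlet',y,z,((proj(s,O-ex*.055+ey*y+[0,0,z])-[265,205])*8).round(0))
```

```text
0.165 0.017 0.017 [183. 284.]
0.165 -0.017 0.017 [291. 332.]
0.165 -0.017 -0.017 [286. 401.]
0.153 0.017 0.017 [163. 314.]
0.153 -0.017 0.017 [271. 363.]
0.153 -0.017 -0.017 [266. 431.]
inlet 0.027 0.127 [204. 173.]
inlet 0.027 0.063 [200. 305.]
inlet -0.027 0.127 [376. 247.]
inlet -0.027 0.063 [363. 378.]
```

View pics/c13.png

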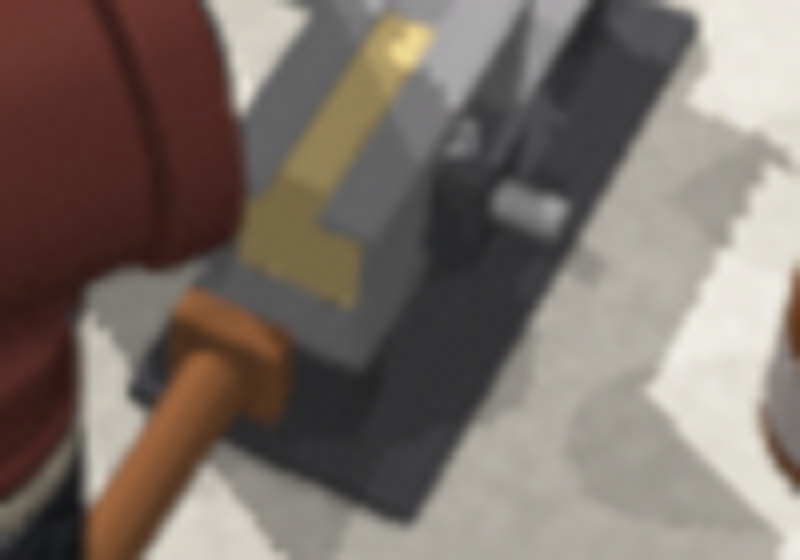

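>>> {"name": "drive_tool", "arguments": {
  "series": [
    {"x": -0.23, "y": 0.11, "z": 0, "ax": 0, "ay": 0, "az": 0},
    {"x": -0.23, "y": 0.11, "z": 0, "ax": 0, "ay": 0, "az": 0},
    {"x": -0.23, "y": 0.11, "z": -0.3, "ax": 0, "ay": 0, "az": 0},
    {"x": -0.23, "y": 0.11, "z": -0.6, "ax": 0, "ay": 0, "az": 0},
    {"x": -0.23, "y": 0.11, "z": -0.9, "ax": 0, "ay": 0, "az": 0}
  ]
}}

```text
time: 6.23
tool_pos: [0.637, -0.2158, 0.088]
tool_rot: [0.529, 0.469, 0.53, -0.469]
contact_force: [0.1, 0.7, -2.0]
gripper_width: 0.384
```

Run:
```python
from h import *
s=snap('scene','scene8.png')
a=s['img'][205:275,265:365]; cv2.imwrite('pics/c14.png',cv2.resize(a,None,fx=6,fy=6,interpolation=cv2.INTER_CUBIC))
O=np.array([.6096,.0046,0]);t=np.radians(97);ex=np.array([np.cos(t),np.sin(t),0])
rel(O-.095*ex+[0,0,.0875],7.0)
```

```text
t 6.2833 pos [ 0.6368 -0.2141  0.0877] yaw 7.05 tilt [-8.0e-04  1.5e-03 -1.0e+00] F [-0.1  1.5 -1.9] w 0.39
shift units [ 0.017 -0.012 -5.014] ax 0.009
```

View pics/c14.png

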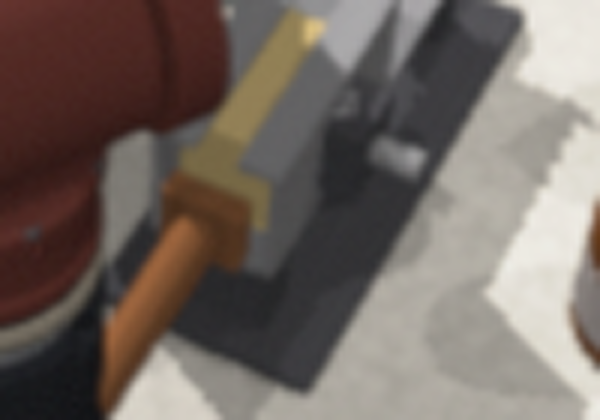

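Run:
```python
from h import *
s=load('scene8')
O=np.array([.6096,.0046,0]);t=np.radians(97);ex=np.array([np.cos(t),np.sin(t),0]);ey=np.array([-np.sin(t),np.cos(t),0])
H=np.array([.6368,-.2141,.095])
for x in (.165,.153):
  for y,z in ((.017,.017),(-.017,.017),(-.017,-.017)): print(x,y,z,((proj(s,H+ex*x+ey*y+[0,0,z])-[265,205])*6).round(0))
for y in (.027,-.027):
  for z in (.127,.063): print('inlet',y,z,((proj(s,O-ex*.055+ey*y+[0,0,z])-[265,205])*6).round(0))
a=s['img'][225:260,285:320]; cv2.imwrite('pics/c15.png',cv2.resize(a,None,fx=16,fy=16,interpolation=cv2.INTER_CUBIC))
```

```text
0.165 0.017 0.017 [176. 165.]
0.165 -0.017 0.017 [256. 200.]
0.165 -0.017 -0.017 [251. 252.]
0.153 0.017 0.017 [161. 187.]
0.153 -0.017 0.017 [242. 222.]
0.153 -0.017 -0.017 [237. 274.]
inlet 0.027 0.127 [153. 129.]
inlet 0.027 0.063 [150. 229.]
inlet -0.027 0.127 [282. 185.]
inlet -0.027 0.063 [272. 283.]
```

View pics/c15.png

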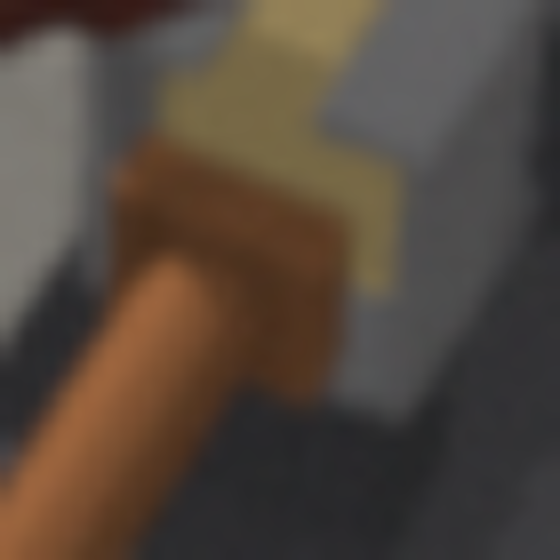

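>>> {"name": "drive_tool", "arguments": {
  "series": [
    {"x": 0, "y": 0, "z": -0.35, "ax": 0, "ay": 0, "az": 0},
    {"x": 0, "y": 0, "z": -0.7, "ax": 0, "ay": 0, "az": 0},
    {"x": 0, "y": 0, "z": -1.05, "ax": 0, "ay": 0, "az": 0},
    {"x": 0, "y": 0, "z": -1.4, "ax": 0, "ay": 0, "az": 0},
    {"x": 0, "y": 0, "z": -1.75, "ax": 0, "ay": 0, "az": 0}
  ]
}}

```text
time: 6.7
tool_pos: [0.6322, -0.1739, 0.0888]
tool_rot: [0.531, 0.468, 0.528, -0.469]
contact_force: [-0.4, -6.4, -0.4]
gripper_width: 0.384
```

Run:
```python
from h import *
s=snap('scene','scene9.png')
a=s['img'][180:280,250:400]; cv2.imwrite('pics/c16.png',cv2.resize(a,None,fx=4,fy=4,interpolation=cv2.INTER_CUBIC))
O=np.array([.6096,.0046,0]);t=np.radians(97);ex=np.array([np.cos(t),np.sin(t),0])
rel(O-.095*ex+[0,0,.0875],7.0)
```

```text
t 6.75 pos [ 0.632  -0.1721  0.0886] yaw 7.07 tilt [ 6.0e-04 -2.4e-03 -1.0e+00] F [ 1.1 -3.  -1.6] w 0.39
shift units [ 0.034 -0.022 -3.324] ax 0.014
```

View pics/c16.png

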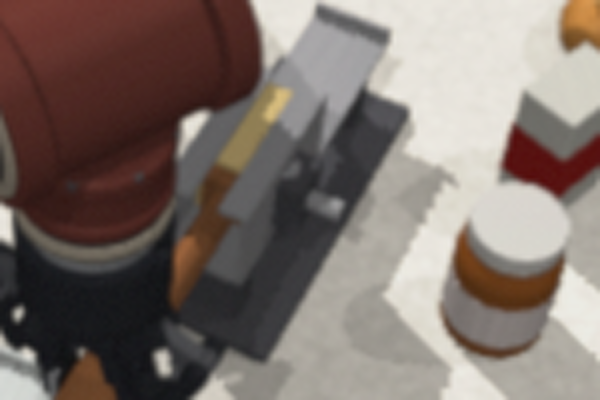

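The foot is inside the bore and the cheese is moving ahead of it (foot at ~(215,190) in the crop). I continue.

>>> {"name": "drive_tool", "arguments": {
  "series": [
    {"x": 0, "y": 0, "z": -0.35, "ax": 0, "ay": 0, "az": 0},
    {"x": 0, "y": 0, "z": -0.7, "ax": 0, "ay": 0, "az": 0},
    {"x": 0, "y": 0, "z": -1.05, "ax": 0, "ay": 0, "az": 0},
    {"x": 0, "y": 0, "z": -1.4, "ax": 0, "ay": 0, "az": 0},
    {"x": 0, "y": 0, "z": -1.75, "ax": 0, "ay": 0, "az": 0}
  ]
}}

```text
time: 7.17
tool_pos: [0.6264, -0.1286, 0.0879]
tool_rot: [0.529, 0.469, 0.53, -0.469]
contact_force: [0.8, -1.2, -0.8]
gripper_width: 0.388
```

Run:
```python
from h import *
s=snap('scene','scene10.png')
a=s['img'][160:280,250:400]; cv2.imwrite('pics/c17.png',cv2.resize(a,None,fx=4,fy=4,interpolation=cv2.INTER_CUBIC))
O=np.array([.6096,.0046,0]);t=np.radians(97);ex=np.array([np.cos(t),np.sin(t),0])
rel(O-.095*ex+[0,0,.0875],7.0)
```

```text
t 7.2167 pos [ 0.6264 -0.1267  0.0878] yaw 7.04 tilt [-2.0e-04  2.2e-03 -1.0e+00] F [ 0.3  0.9 -0.6] w 0.387
shift units [ 0.015 -0.024 -1.496] ax 0.008
```

View pics/c17.png

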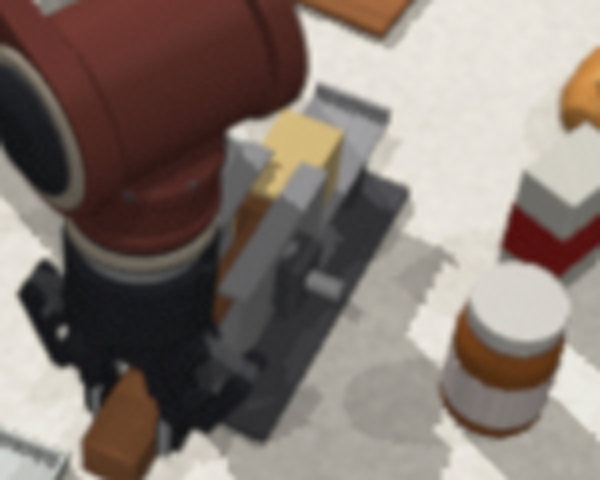

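>>> {"name": "drive_tool", "arguments": {
  "series": [
    {"x": 0, "y": 0, "z": -0.35, "ax": 0, "ay": 0, "az": 0},
    {"x": 0, "y": 0, "z": -0.7, "ax": 0, "ay": 0, "az": 0},
    {"x": 0, "y": 0, "z": -1.05, "ax": 0, "ay": 0, "az": 0},
    {"x": 0, "y": 0, "z": -1.35, "ax": 0, "ay": 0, "az": 0},
    {"x": 0, "y": 0, "z": -1.5, "ax": 0, "ay": 0, "az": 0}
  ]
}}

```text
time: 7.63
tool_pos: [0.6219, -0.0909, 0.088]
tool_rot: [0.53, 0.468, 0.53, -0.468]
contact_force: [0.5, -0.8, -1.2]
gripper_width: 0.387
```

Run:
```python
from h import *
s=snap('scene','scene11.png');s=snap('scene','scene11.png')
a=s['img'][160:260,280:400]; cv2.imwrite('pics/c18.png',cv2.resize(a,None,fx=5,fy=5,interpolation=cv2.INTER_CUBIC))
O=np.array([.6096,.0046,0]);t=np.radians(97);ex=np.array([np.cos(t),np.sin(t),0]);ey=np.array([-np.sin(t),np.cos(t),0])
rel(O-.095*ex+[0,0,.0875],7.0)
for x in (.065,.07,.135,.14):
  print(x,[((proj(s,O+ex*x+ey*y+[0,0,.119])-[280,160])*5).round(0) for y in (.021,-.021)])
```

```text
t 7.7333 pos [ 0.622  -0.0912  0.088 ] yaw 7.06 tilt [-2.e-04  5.e-04 -1.e+00] F [ 0.4  0.1 -1.4] w 0.384
shift units [ 0.021 -0.025 -0.064] ax 0.011
0.065 [array([179., 178.]), array([257., 210.])]
0.07 [array([183., 172.]), array([261., 203.])]
0.135 [array([239.,  90.]), array([315., 119.])]
0.14 [array([243.,  83.]), array([319., 112.])]
```

View pics/c18.png

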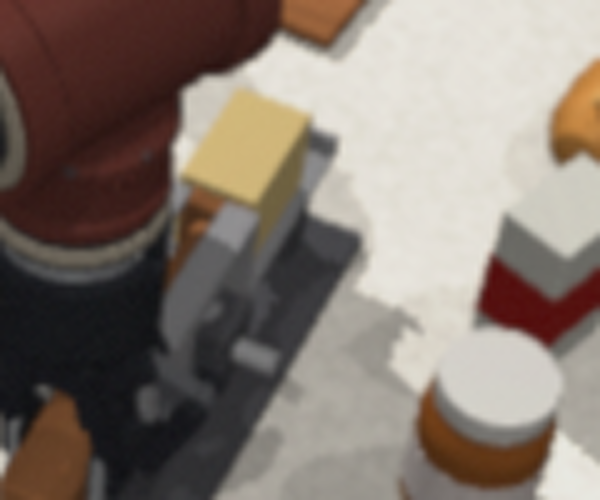

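>>> {"name": "drive_tool", "arguments": {
  "series": [
    {"x": 0, "y": 0, "z": 0.8, "ax": 0, "ay": 0, "az": 0},
    {"x": 0, "y": 0, "z": 2, "ax": 0, "ay": 0, "az": 0},
    {"x": 0, "y": 0, "z": 3.4, "ax": 0, "ay": 0, "az": 0},
    {"x": 0, "y": 0, "z": 4.8, "ax": 0, "ay": 0, "az": 0},
    {"x": 0, "y": 0, "z": 6, "ax": 0, "ay": 0, "az": 0}
  ]
}}

```text
time: 8.15
tool_pos: [0.6405, -0.2432, 0.0881]
tool_rot: [0.53, 0.469, 0.529, -0.469]
contact_force: [1.0, 0.3, -1.3]
gripper_width: 0.387
```

Run:
```python
from h import *
rel([.5582,-.3376,.088],9.5)
```

```text
t 8.15 pos [ 0.6405 -0.2432  0.0881] yaw 6.97 tilt [ 3.e-04 -3.e-04 -1.e+00] F [ 1.   0.3 -1.3] w 0.387
shift units [ 0.005 -3.724  3.348] ax -0.506
```

>>> {"name": "drive_tool", "arguments": {
  "series": [
    {"x": 0, "y": -0.5, "z": 1.2, "ax": -0.5, "ay": 0, "az": 0},
    {"x": 0, "y": -1.6, "z": 2.2, "ax": -0.5, "ay": 0, "az": 0},
    {"x": 0, "y": -2.8, "z": 3.2, "ax": -0.5, "ay": 0, "az": 0},
    {"x": 0, "y": -3.6, "z": 3.3, "ax": -0.5, "ay": 0, "az": 0},
    {"x": 0, "y": -3.7, "z": 3.3, "ax": -0.5, "ay": 0, "az": 0}
  ]
}}

```text
time: 8.57
tool_pos: [0.5555, -0.3365, 0.0876]
tool_rot: [0.538, 0.458, 0.539, -0.458]
contact_force: [0.7, -0.7, -1.4]
gripper_width: 0.383
```

Run:
```python
from h import *
rel([.5582,-.3376,.0103],9.5)
```

```text
t 8.5667 pos [ 0.5555 -0.3365  0.0876] yaw 9.24 tilt [-1.9e-03  6.0e-04 -1.0e+00] F [ 0.7 -0.7 -1.4] w 0.383
shift units [3.09  0.104 0.061] ax -0.051
```

>>> {"name": "drive_tool", "arguments": {
  "series": [
    {"x": 1, "y": 0.05, "z": 0.05, "ax": 0, "ay": 0, "az": 0},
    {"x": 2, "y": 0.05, "z": 0.05, "ax": 0, "ay": 0, "az": 0},
    {"x": 2.6, "y": 0.05, "z": 0.05, "ax": 0, "ay": 0, "az": 0},
    {"x": 2.8, "y": 0.05, "z": 0.05, "ax": 0, "ay": 0, "az": 0},
    {"x": 2.8, "y": 0.05, "z": 0.05, "ax": 0, "ay": 0, "az": 0}
  ]
}}

```text
time: 8.98
tool_pos: [0.5591, -0.3339, 0.0158]
tool_rot: [0.538, 0.457, 0.541, -0.457]
contact_force: [0.0, -0.5, -0.4]
gripper_width: 0.382
```

Run:
```python
from h import *
for n in ['scene','side']: snap(n,n+'12.png')
rel([.5582,-.3376,.0108],9.5)
a=load('scene12')['img'][235:385,110:290]; b=load('side12')['img'][265:415,215:395]
cv2.imwrite('pics/c19.png',np.hstack([cv2.resize(x,(400,333),interpolation=cv2.INTER_CUBIC) for x in (a,b)]))
```

```text
t 9.0833 pos [ 0.5609 -0.3354  0.0188] yaw 9.53 tilt [ 1.e-03 -6.e-04 -1.e+00] F [-0.4 -0.9 -0.6] w 0.388
shift units [ 0.322 -0.12   0.068] ax 0.006
```

View pics/c19.png

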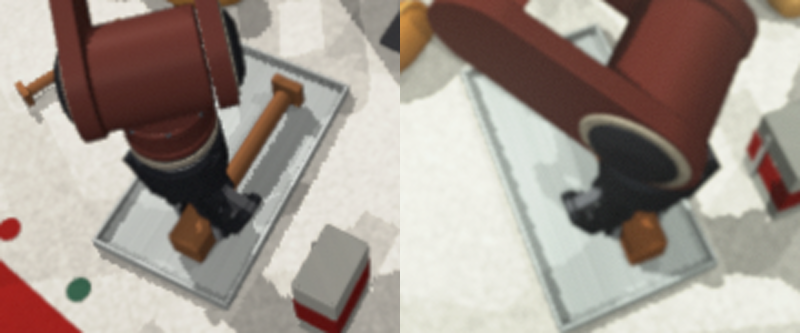

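>>> {"name": "drive_tool", "arguments": {
  "series": [
    {"x": 0.15, "y": 0, "z": 0, "ax": 0, "ay": 0, "az": 0},
    {"x": 0.3, "y": 0, "z": 0, "ax": 0, "ay": 0, "az": 0},
    {"x": 0.32, "y": 0, "z": 0, "ax": 0, "ay": 0, "az": 0},
    {"x": 0.32, "y": 0, "z": 0, "ax": 0, "ay": 0, "az": 0}
  ]
}}

```text
time: 9.42
tool_pos: [0.5603, -0.3354, 0.0104]
tool_rot: [0.54, 0.457, 0.54, -0.457]
contact_force: [0.6, -0.1, -0.7]
gripper_width: 0.386
```

>>> {"name": "drive_tool", "arguments": {
  "series": [
    {"x": 0, "y": 0, "z": 0, "ax": 0, "ay": 0, "az": 0},
    {"x": 0, "y": 0, "z": 0, "ax": 0, "ay": 0, "az": 0},
    {"x": 0, "y": 0, "z": 0, "ax": 0, "ay": 0, "az": 0},
    {"x": 0, "y": 0, "z": 0, "ax": 0, "ay": 0, "az": 0}
  ],
  "hand": 0.65
}}

```text
time: 9.75
tool_pos: [0.5602, -0.3354, 0.0103]
tool_rot: [0.54, 0.457, 0.54, -0.457]
contact_force: [-0.4, -0.7, 0.4]
gripper_width: 0.651
```

>>> {"name": "drive_tool", "arguments": {
  "series": [
    {"x": -0.5, "y": 0, "z": 0, "ax": 0, "ay": 0, "az": 0},
    {"x": -1.5, "y": 0, "z": 0, "ax": 0, "ay": 0, "az": 0},
    {"x": -3, "y": 0, "z": 0, "ax": 0, "ay": 0, "az": 0},
    {"x": -4.5, "y": 0, "z": 0, "ax": 0, "ay": 0, "az": 0},
    {"x": -6, "y": 0, "z": 0, "ax": 0, "ay": 0, "az": 0}
  ]
}}

```text
time: 10.17
tool_pos: [0.5598, -0.3351, 0.1625]
tool_rot: [0.54, 0.457, 0.54, -0.457]
contact_force: [0.8, -0.4, 0.3]
gripper_width: 0.651
```

Run:
```python
from h import *
for n in ['scene','side','wrist']: snap(n,n+'13.png')
rel([.5582,-.3376,.0108],9.5)
a=load('scene13')['img'][235:385,110:290]; b=load('wrist13')['img']
cv2.imwrite('pics/c20.png',np.hstack([cv2.resize(x,(400,333),interpolation=cv2.INTER_CUBIC) for x in (a,b)]))
a=load('side13')['img'][100:300,180:400];cv2.imwrite('pics/c21.png',cv2.resize(a,None,fx=3,fy=3,interpolation=cv2.INTER_CUBIC))
```

```text
t 10.3167 pos [ 0.5626 -0.3372  0.167 ] yaw 9.51 tilt [ 0.0086 -0.0066 -0.9999] F [-0.  -0.6  0. ] w 0.65
shift units [ 6.246 -0.224 -0.062] ax 0.001
```

View pics/c20.png

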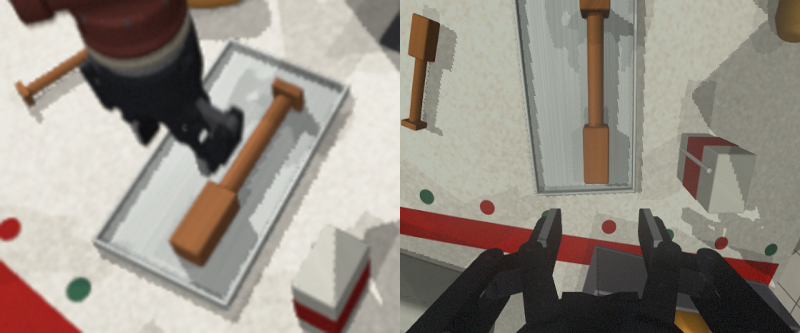

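View pics/c21.png

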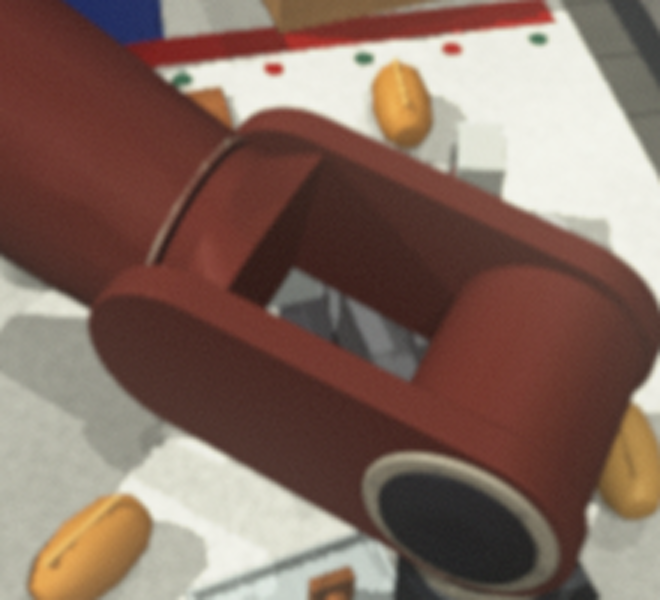

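Run:
```python
from h import *
rel([.60,.03,.22],7)
```

```text
t 10.3167 pos [ 0.5626 -0.3372  0.167 ] yaw 9.51 tilt [ 0.0086 -0.0066 -0.9999] F [-0.  -0.6  0. ] w 0.65
shift units [ -2.204   3.915 -14.222] ax 0.501
```

>>> {"name": "drive_tool", "arguments": {
  "series": [
    {"x": -1.2, "y": 0, "z": 0, "ax": 0, "ay": 0, "az": 0},
    {"x": -2.2, "y": 0.3, "z": -1, "ax": 0.5, "ay": 0, "az": 0},
    {"x": -2.2, "y": 0.7, "z": -2.5, "ax": 0.5, "ay": 0, "az": 0},
    {"x": -2.2, "y": 1.1, "z": -4, "ax": 0.5, "ay": 0, "az": 0},
    {"x": -2.2, "y": 1.5, "z": -5.5, "ax": 0.5, "ay": 0, "az": 0}
  ],
  "hand": 1
}}

```text
time: 10.73
tool_pos: [0.5739, -0.1922, 0.2148]
tool_rot: [0.529, 0.469, 0.53, -0.469]
contact_force: [0.1, 0.2, 0.1]
gripper_width: 0.998
```

Run:
```python
from h import *
rel([.60,.03,.22],7)
```

```text
t 10.7333 pos [ 0.5739 -0.1922  0.2148] yaw 6.93 tilt [-5.e-04  4.e-04 -1.e+00] F [0.1 0.2 0.1] w 0.998
shift units [-0.205  2.11  -8.696] ax -0.015
```

>>> {"name": "drive_tool", "arguments": {
  "series": [
    {"x": -0.2, "y": 0.4, "z": -1.6, "ax": 0, "ay": 0, "az": 0},
    {"x": -0.2, "y": 0.8, "z": -3.2, "ax": 0, "ay": 0, "az": 0},
    {"x": -0.2, "y": 1.3, "z": -4.8, "ax": 0, "ay": 0, "az": 0},
    {"x": -0.2, "y": 1.7, "z": -6.4, "ax": 0, "ay": 0, "az": 0},
    {"x": -0.2, "y": 2.1, "z": -8, "ax": 0, "ay": 0, "az": 0}
  ]
}}

```text
time: 11.15
tool_pos: [0.6013, 0.0135, 0.219]
tool_rot: [0.529, 0.468, 0.53, -0.469]
contact_force: [0.9, -0.0, 0.1]
gripper_width: 1.002
```

>>> {"name": "drive_tool", "arguments": {
  "series": [
    {"x": 0, "y": 0, "z": -0.6, "ax": 0, "ay": 0, "az": 0},
    {"x": 0, "y": 0, "z": -0.6, "ax": 0, "ay": 0, "az": 0},
    {"x": 0, "y": 0, "z": -0.6, "ax": 0, "ay": 0, "az": 0}
  ]
}}

```text
time: 11.4
tool_pos: [0.5996, 0.0266, 0.2192]
tool_rot: [0.53, 0.468, 0.53, -0.469]
contact_force: [0.2, -0.4, -0.1]
gripper_width: 1.003
```

Run:
```python
from h import *
snap('wrist','wrist14.png'); snap('scene','scene14.png'); snap('side','side14.png')
rel([.597,.106,.16],7)
```

```text
t 11.55 pos [0.6001 0.0247 0.2197] yaw 6.89 tilt [-7.e-04 -5.e-04 -1.e+00] F [ 1.1 -0.6 -0.7] w 1.003
shift units [ 2.386  0.27  -3.243] ax -0.022
```

View pics/wrist14.png

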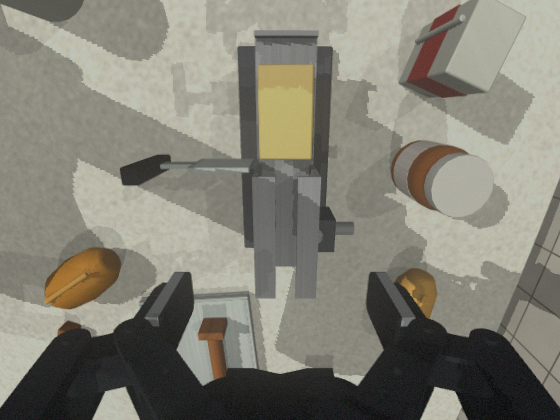

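View pics/side14.png

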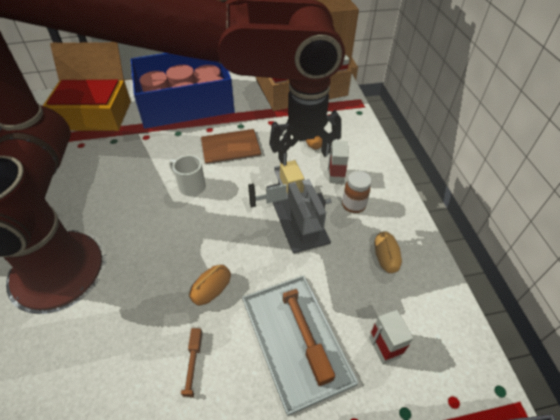

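Run:
```python
from h import *
w=load('wrist14')
hsv=cv2.cvtColor(w['img'],cv2.COLOR_BGR2HSV); m=cv2.inRange(hsv,(20,70,120),(32,255,255)); m[200:]=0; m[:50]=0
cs,_=cv2.findContours(m,cv2.RETR_EXTERNAL,cv2.CHAIN_APPROX_NONE); c=max(cs,key=cv2.contourArea); r=cv2.minAreaRect(c); print(r)
P=[onz(w,*p,.119) for p in cv2.boxPoints(r)]; ctr=np.mean(P,0); print(ctr,[np.linalg.norm(P[i]-P[i-1]).round(4) for i in range(4)],[np.degrees(np.arctan2(*(P[i]-P[i-1])[1::-1])).round(1) for i in range(4)])
rel([ctr[0],ctr[1],.079],7)
sd=load('side14')
f=lambda x,y:(x/4+130,y/4+90)
B=[onz(sd,*f(*p),.012) for p in [(287,187),(495,158),(523,258),(303,292)]]
print('board',np.mean(B,0),[(np.linalg.norm(B[i]-B[i-1]).round(3),np.degrees(np.arctan2(*(B[i]-B[i-1])[1::-1])).round(1)) for i in range(4)])
s=load('scene14'); a=s['img'][120:220,230:380]; cv2.imwrite('pics/c22.png',cv2.resize(a,None,fx=5,fy=5,interpolation=cv2.INTER_CUBIC))
```

```text
((285.5, 111.5), (95.0, 55.0), 90.0)
[0.59613805 0.10669955 0.119     ] [np.float64(0.0696), np.float64(0.0402), np.float64(0.0696), np.float64(0.0437)] [np.float64(96.0), np.float64(7.2), np.float64(-81.1), np.float64(-172.9)]
t 11.55 pos [0.6001 0.0247 0.2197] yaw 6.89 tilt [-7.e-04 -5.e-04 -1.e+00] F [ 1.1 -0.6 -0.7] w 1.003
shift units [ 5.626  0.242 -3.276] ax -0.022
board [0.45953403 0.34992648 0.012     ] [(np.float64(0.12), np.float64(92.1)), (np.float64(0.164), np.float64(1.9)), (np.float64(0.119), np.float64(-88.2)), (np.float64(0.163), np.float64(-177.6))]
```

View pics/c22.png

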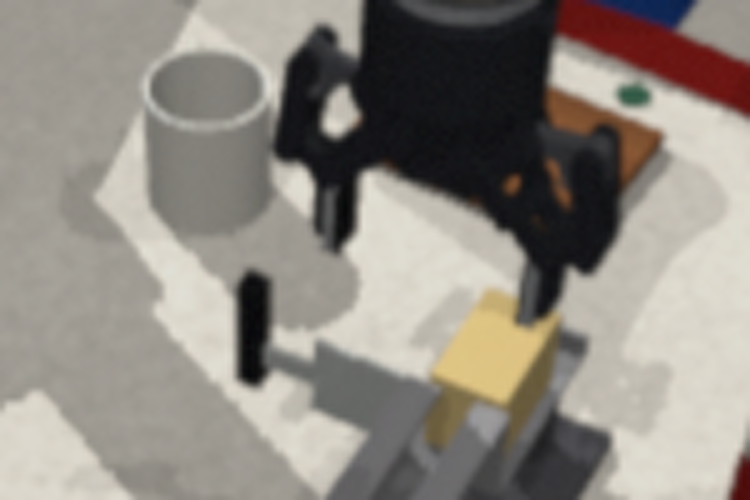

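>>> {"name": "drive_tool", "arguments": {
  "series": [
    {"x": 0, "y": 0.1, "z": -1.5, "ax": 0, "ay": 0, "az": 0},
    {"x": 0.5, "y": 0.24, "z": -3, "ax": 0, "ay": 0, "az": 0},
    {"x": 1.5, "y": 0.24, "z": -3.2, "ax": 0, "ay": 0, "az": 0},
    {"x": 2.5, "y": 0.24, "z": -3.2, "ax": 0, "ay": 0, "az": 0},
    {"x": 3, "y": 0.24, "z": -3.2, "ax": 0, "ay": 0, "az": 0}
  ]
}}

```text
time: 11.97
tool_pos: [0.5949, 0.1055, 0.1416]
tool_rot: [0.528, 0.468, 0.53, -0.47]
contact_force: [-1.4, -0.6, -0.2]
gripper_width: 0.996
```

>>> {"name": "drive_tool", "arguments": {
  "series": [
    {"x": 0, "y": 0, "z": 0, "ax": 0, "ay": 0, "az": 0},
    {"x": 0, "y": 0, "z": 0, "ax": 0, "ay": 0, "az": 0}
  ]
}}

```text
time: 12.13
tool_pos: [0.5963, 0.1051, 0.1445]
tool_rot: [0.529, 0.469, 0.53, -0.469]
contact_force: [0.4, 0.6, 0.8]
gripper_width: 0.993
```

Run:
```python
from h import *
rel([.596,.1067,.079],7)
snap('wrist','wrist15.png')
```

```text
t 12.1333 pos [0.5963 0.1051 0.1445] yaw 6.89 tilt [-1.6e-03 -2.0e-04 -1.0e+00] F [0.4 0.6 0.8] w 0.993
shift units [ 2.621e+00  1.000e-03 -6.300e-02] ax -0.022
```

View pics/wrist15.png

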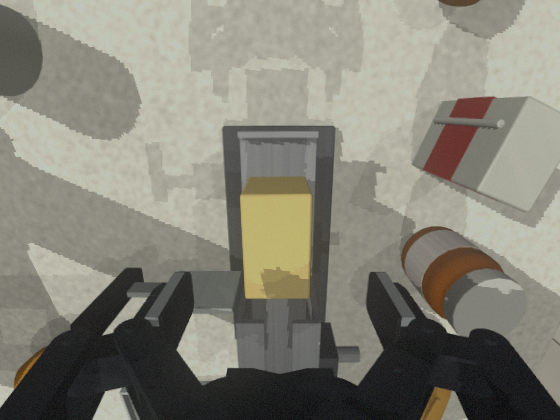

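>>> {"name": "drive_tool", "arguments": {
  "series": [
    {"x": 0.8, "y": 0, "z": -0.06, "ax": 0, "ay": 0, "az": 0},
    {"x": 1.6, "y": 0, "z": -0.06, "ax": 0, "ay": 0, "az": 0},
    {"x": 2.3, "y": 0, "z": -0.06, "ax": 0, "ay": 0, "az": 0},
    {"x": 2.55, "y": 0, "z": -0.06, "ax": 0, "ay": 0, "az": 0},
    {"x": 2.55, "y": 0, "z": -0.06, "ax": 0, "ay": 0, "az": 0}
  ]
}}

```text
time: 12.6
tool_pos: [0.5961, 0.1073, 0.0809]
tool_rot: [0.529, 0.468, 0.53, -0.469]
contact_force: [-0.9, 0.3, 0.4]
gripper_width: 0.998
```

Run:
```python
from h import *
snap('wrist','wrist16.png')
rel([.596,.1067,.079],7)
```

```text
t 12.65 pos [0.5969 0.1075 0.0823] yaw 6.96 tilt [ 9.e-04  0.e+00 -1.e+00] F [0.1 0.9 0.5] w 1.001
shift units [ 0.13  -0.04   0.027] ax -0.008
```

View pics/wrist16.png

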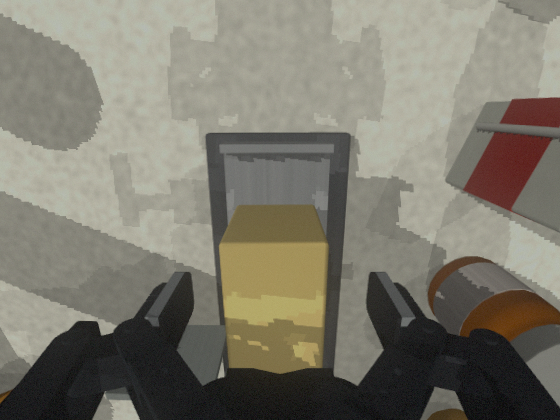

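Centred on the cheese. I lower slightly and close.

>>> {"name": "drive_tool", "arguments": {
  "series": [
    {"x": 0.1, "y": -0.06, "z": 0, "ax": 0, "ay": 0, "az": 0},
    {"x": 0.1, "y": -0.06, "z": 0, "ax": 0, "ay": 0, "az": 0}
  ]
}}

```text
time: 12.82
tool_pos: [0.5958, 0.1077, 0.0805]
tool_rot: [0.53, 0.469, 0.529, -0.468]
contact_force: [0.5, 0.2, -0.7]
gripper_width: 1.0
```

>>> {"name": "drive_tool", "arguments": {
  "series": [
    {"x": 0, "y": 0, "z": 0, "ax": 0, "ay": 0, "az": 0},
    {"x": 0, "y": 0, "z": 0, "ax": 0, "ay": 0, "az": 0},
    {"x": 0, "y": 0, "z": 0, "ax": 0, "ay": 0, "az": 0},
    {"x": 0, "y": 0, "z": 0, "ax": 0, "ay": 0, "az": 0},
    {"x": 0, "y": 0, "z": 0, "ax": 0, "ay": 0, "az": 0}
  ],
  "hand": 0
}}

```text
time: 13.23
tool_pos: [0.5953, 0.1078, 0.0794]
tool_rot: [0.53, 0.469, 0.529, -0.468]
contact_force: [-0.4, 0.5, 4.0]
gripper_width: 0.482
```

>>> {"name": "drive_tool", "arguments": {
  "series": [
    {"x": -0.5, "y": 0, "z": 0, "ax": 0, "ay": 0, "az": 0},
    {"x": -1.2, "y": 0, "z": 0, "ax": 0, "ay": 0, "az": 0},
    {"x": -1.8, "y": 0, "z": 0, "ax": 0, "ay": 0, "az": 0},
    {"x": -2.4, "y": 0, "z": 0, "ax": 0, "ay": 0, "az": 0},
    {"x": -2.6, "y": 0, "z": 0, "ax": 0, "ay": 0, "az": 0}
  ]
}}

```text
time: 13.65
tool_pos: [0.596, 0.1079, 0.1469]
tool_rot: [0.531, 0.469, 0.529, -0.468]
contact_force: [-0.3, 0.6, -1.9]
gripper_width: 0.485
```

Run:
```python
from h import *
rel([.4595,.349,.14],2)
snap('wrist','wrist17.png')
```

```text
t 13.65 pos [0.596  0.1079 0.1469] yaw 7.01 tilt [ 3.8e-03  2.0e-04 -1.0e+00] F [-0.3  0.6 -1.9] w 0.485
shift units [  0.258  -4.244 -10.239] ax 1.001
```

View pics/wrist17.png

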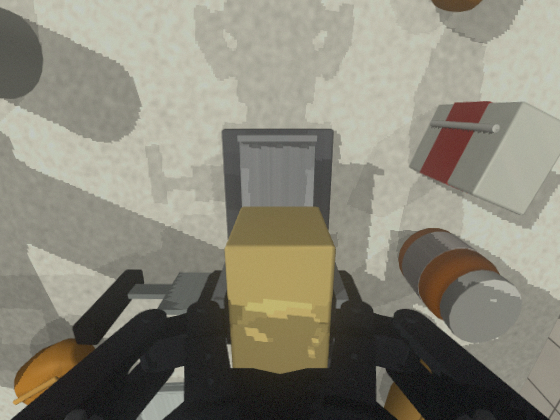

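>>> {"name": "drive_tool", "arguments": {
  "series": [
    {"x": -0.2, "y": 0, "z": -0.6, "ax": 0, "ay": 0, "az": 0},
    {"x": -0.2, "y": -0.3, "z": -1.8, "ax": 0.2, "ay": 0, "az": 0},
    {"x": -0.2, "y": -0.9, "z": -3.0, "ax": 0.4, "ay": 0, "az": 0},
    {"x": -0.2, "y": -1.5, "z": -4.2, "ax": 0.6, "ay": 0, "az": 0},
    {"x": -0.2, "y": -2.1, "z": -5.4, "ax": 0.8, "ay": 0, "az": 0}
  ]
}}

```text
time: 14.12
tool_pos: [0.5243, 0.2368, 0.1475]
tool_rot: [0.512, 0.486, 0.513, -0.488]
contact_force: [0.7, -0.2, -1.6]
gripper_width: 0.485
```

Run:
```python
from h import *
rel([.4595,.349,.14],2)
```

```text
t 14.1167 pos [0.5243 0.2368 0.1475] yaw 2.93 tilt [-2.5e-03 -2.0e-04 -1.0e+00] F [ 0.7 -0.2 -1.6] w 0.485
shift units [ 0.304 -2.357 -4.613] ax 0.185
```

>>> {"name": "drive_tool", "arguments": {
  "series": [
    {"x": 0, "y": -0.6, "z": -1.2, "ax": 0.2, "ay": 0, "az": 0},
    {"x": 0, "y": -1.2, "z": -2.4, "ax": 0.2, "ay": 0, "az": 0},
    {"x": 0, "y": -1.8, "z": -3.5, "ax": 0.2, "ay": 0, "az": 0},
    {"x": 0.2, "y": -2.2, "z": -4.3, "ax": 0.2, "ay": 0, "az": 0},
    {"x": 0.5, "y": -2.3, "z": -4.4, "ax": 0.2, "ay": 0, "az": 0}
  ]
}}

```text
time: 14.53
tool_pos: [0.4605, 0.3457, 0.1359]
tool_rot: [0.509, 0.49, 0.51, -0.49]
contact_force: [0.3, -0.5, -1.4]
gripper_width: 0.485
```

>>> {"name": "drive_tool", "arguments": {
  "series": [
    {"x": 0.4, "y": 0, "z": 0, "ax": 0, "ay": 0, "az": 0},
    {"x": 1, "y": 0, "z": 0, "ax": 0, "ay": 0, "az": 0},
    {"x": 1.4, "y": 0, "z": 0, "ax": 0, "ay": 0, "az": 0},
    {"x": 1.4, "y": 0, "z": 0, "ax": 0, "ay": 0, "az": 0}
  ]
}}

```text
time: 14.87
tool_pos: [0.4611, 0.3402, 0.097]
tool_rot: [0.508, 0.489, 0.509, -0.494]
contact_force: [-0.7, 0.3, -2.0]
gripper_width: 0.487
```

Run:
```python
from h import *
for n in ['scene','side','wrist']: snap(n,n+'18.png')
rel([.4595,.349,.0245],2)
a=load('scene18')['img'][60:240,200:440]; b=load('side18')['img'][60:240,120:360]
cv2.imwrite('pics/c23.png',np.vstack([cv2.resize(x,(400,300),interpolation=cv2.INTER_CUBIC) for x in (a,b)]))
```

```text
t 15.0167 pos [0.4635 0.3416 0.1012] yaw 1.94 tilt [-2.e-04 -2.e-04 -1.e+00] F [-0.3  0.1 -1.2] w 0.485
shift units [ 3.069 -0.148 -0.3  ] ax -0.012
```

View pics/c23.png

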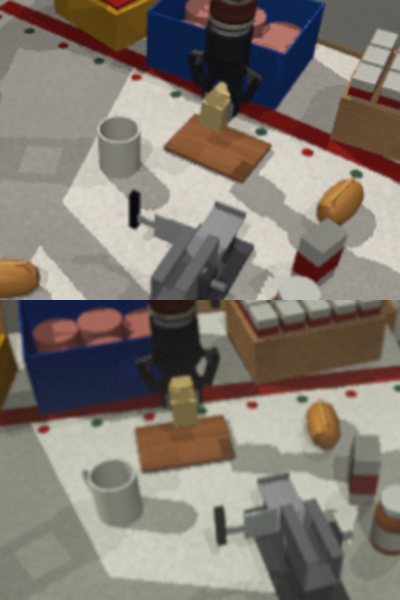

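View pics/wrist18.png

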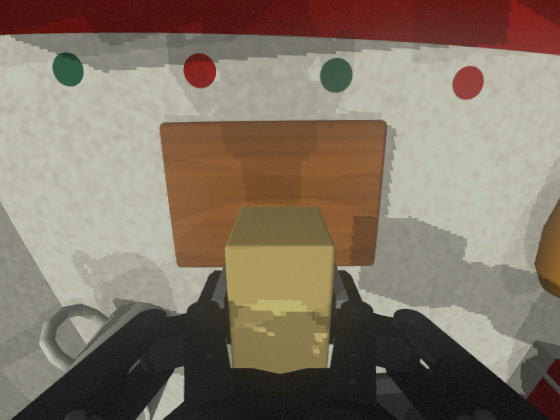

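Run:
```python
from h import *
w=load('wrist18')
B=[onz(w,*p,.012) for p in [(161,123),(386,121),(375,265),(178,267)]]
c=np.mean(B,0);print(c,[np.linalg.norm(B[i]-B[i-1]).round(3) for i in range(4)])
rel([c[0],c[1],.0245],2)
# mug
print([onz(w,*p,.04).round(3) for p in [(75,330),(130,330)]])
```

```text
[0.46054175 0.35651922 0.012     ] [np.float64(0.119), np.float64(0.165), np.float64(0.118), np.float64(0.168)]
t 15.0167 pos [0.4635 0.3416 0.1012] yaw 1.94 tilt [-2.e-04 -2.e-04 -1.e+00] F [-0.3  0.1 -1.2] w 0.485
shift units [ 3.069 -0.097 -0.599] ax -0.012
[array([0.296, 0.245, 0.04 ]), array([0.344, 0.249, 0.04 ])]
```

>>> {"name": "drive_tool", "arguments": {
  "series": [
    {"x": 0.5, "y": -0.12, "z": -0.45, "ax": 0, "ay": 0, "az": 0},
    {"x": 1.2, "y": -0.12, "z": -0.45, "ax": 0, "ay": 0, "az": 0},
    {"x": 1.9, "y": -0.12, "z": -0.45, "ax": 0, "ay": 0, "az": 0},
    {"x": 2.5, "y": -0.12, "z": -0.45, "ax": 0, "ay": 0, "az": 0},
    {"x": 2.7, "y": -0.12, "z": -0.45, "ax": 0, "ay": 0, "az": 0}
  ]
}}

```text
time: 15.43
tool_pos: [0.4581, 0.3529, 0.0311]
tool_rot: [0.508, 0.49, 0.509, -0.492]
contact_force: [-0.0, -0.3, -1.8]
gripper_width: 0.486
```

>>> {"name": "drive_tool", "arguments": {
  "series": [
    {"x": 0, "y": 0, "z": 0, "ax": 0, "ay": 0, "az": 0},
    {"x": 0, "y": 0, "z": 0, "ax": 0, "ay": 0, "az": 0}
  ]
}}

```text
time: 15.6
tool_pos: [0.46, 0.3538, 0.0342]
tool_rot: [0.509, 0.491, 0.509, -0.491]
contact_force: [0.4, -0.7, -1.8]
gripper_width: 0.488
```

Run:
```python
from h import *
rel([.4605,.353,.0245],2)
```

```text
t 15.6 pos [0.46   0.3538 0.0342] yaw 2.0 tilt [ 5.e-04  4.e-04 -1.e+00] F [ 0.4 -0.7 -1.8] w 0.488
shift units [0.387 0.021 0.031] ax 0.0
```

>>> {"name": "drive_tool", "arguments": {
  "series": [
    {"x": 0.15, "y": 0, "z": 0, "ax": 0, "ay": 0, "az": 0},
    {"x": 0.28, "y": 0, "z": 0, "ax": 0, "ay": 0, "az": 0},
    {"x": 0.38, "y": 0, "z": 0, "ax": 0, "ay": 0, "az": 0},
    {"x": 0.38, "y": 0, "z": 0, "ax": 0, "ay": 0, "az": 0},
    {"x": 0.38, "y": 0, "z": 0, "ax": 0, "ay": 0, "az": 0}
  ]
}}

```text
time: 16.02
tool_pos: [0.4598, 0.3534, 0.0245]
tool_rot: [0.509, 0.491, 0.509, -0.491]
contact_force: [-0.3, 0.1, -1.7]
gripper_width: 0.482
```

Run:
```python
from h import *
rel([.4605,.353,.0245],2)
b=snap('side','side19.png')['img'][90:190,180:300]
cv2.imwrite('pics/c24.png',cv2.resize(b,None,fx=4,fy=4,interpolation=cv2.INTER_CUBIC))
```

```text
t 16.0167 pos [0.4598 0.3534 0.0245] yaw 2.0 tilt [ 2.e-04  2.e-04 -1.e+00] F [-0.3  0.1 -1.7] w 0.482
shift units [-0.001  0.028  0.016] ax -0.001
```

View pics/c24.png

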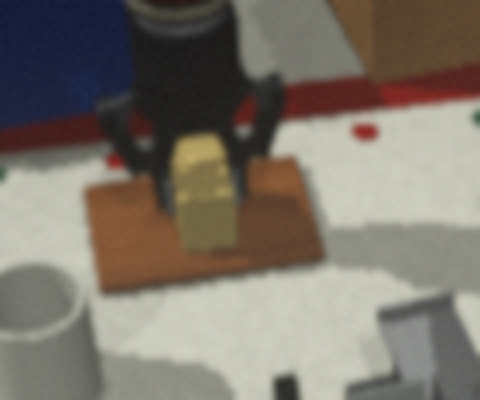

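>>> {"name": "drive_tool", "arguments": {
  "series": [
    {"x": 0.04, "y": 0, "z": 0, "ax": 0, "ay": 0, "az": 0},
    {"x": 0.08, "y": 0, "z": 0, "ax": 0, "ay": 0, "az": 0},
    {"x": 0.08, "y": 0, "z": 0, "ax": 0, "ay": 0, "az": 0}
  ]
}}

```text
time: 16.32
tool_pos: [0.4599, 0.3535, 0.0244]
tool_rot: [0.509, 0.491, 0.509, -0.491]
contact_force: [-5.6, -4.9, 10.1]
gripper_width: 0.483
```

In contact (10 N upward). Release and retreat.

>>> {"name": "drive_tool", "arguments": {
  "series": [
    {"x": 0, "y": 0, "z": 0, "ax": 0, "ay": 0, "az": 0},
    {"x": 0, "y": 0, "z": 0, "ax": 0, "ay": 0, "az": 0},
    {"x": 0, "y": 0, "z": 0, "ax": 0, "ay": 0, "az": 0},
    {"x": 0, "y": 0, "z": 0, "ax": 0, "ay": 0, "az": 0}
  ],
  "hand": 0.8
}}

```text
time: 16.65
tool_pos: [0.4597, 0.3533, 0.0222]
tool_rot: [0.509, 0.491, 0.509, -0.491]
contact_force: [-0.5, 0.5, -0.4]
gripper_width: 0.799
```

>>> {"name": "drive_tool", "arguments": {
  "series": [
    {"x": -0.5, "y": 0, "z": 0, "ax": 0, "ay": 0, "az": 0},
    {"x": -1.5, "y": 0, "z": 0, "ax": 0, "ay": 0, "az": 0},
    {"x": -3, "y": 0, "z": 0, "ax": 0, "ay": 0, "az": 0},
    {"x": -4.5, "y": 0, "z": 0, "ax": 0, "ay": 0, "az": 0},
    {"x": -6, "y": 0, "z": 0, "ax": 0, "ay": 0, "az": 0}
  ]
}}

```text
time: 17.07
tool_pos: [0.4593, 0.3531, 0.1745]
tool_rot: [0.509, 0.491, 0.509, -0.491]
contact_force: [0.9, -0.1, 0.4]
gripper_width: 0.799
```

>>> {"name": "drive_tool", "arguments": {
  "series": [
    {"x": -1, "y": 0, "z": 1, "ax": 0, "ay": 0, "az": 0},
    {"x": -1, "y": 0, "z": 2, "ax": 0, "ay": 0, "az": 0},
    {"x": -1, "y": 0, "z": 3, "ax": 0, "ay": 0, "az": 0},
    {"x": -1, "y": 0, "z": 3, "ax": 0, "ay": 0, "az": 0},
    {"x": -1, "y": 0, "z": 3, "ax": 0, "ay": 0, "az": 0}
  ]
}}

```text
time: 17.48
tool_pos: [0.4624, 0.2777, 0.1982]
tool_rot: [0.508, 0.492, 0.508, -0.491]
contact_force: [-0.3, -0.1, 1.1]
gripper_width: 0.801
```

Run:
```python
from h import *
for n in ['scene','side','wrist']: snap(n,n+'20.png')
rel([.4605,.353,.0245],2)
```

```text
t 17.6333 pos [0.4621 0.2789 0.1974] yaw 2.03 tilt [-2.e-04  3.e-04 -1.e+00] F [-0.4 -0.  -0.7] w 0.801
shift units [ 6.915  0.041 -2.961] ax 0.006
```

View pics/side20.png

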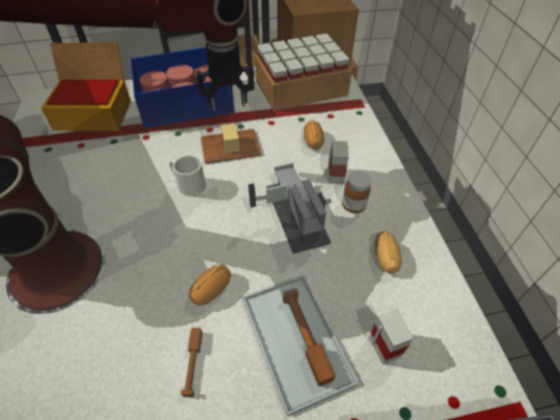

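View pics/wrist20.png

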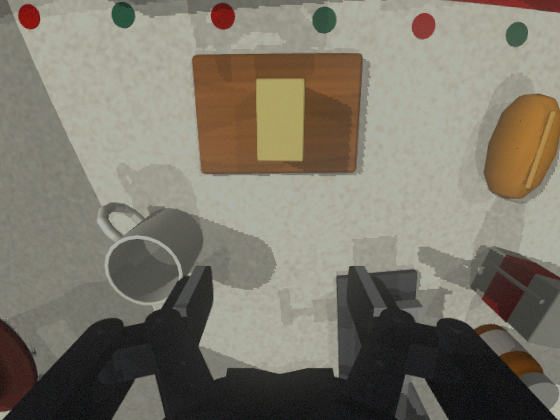

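View pics/scene20.png

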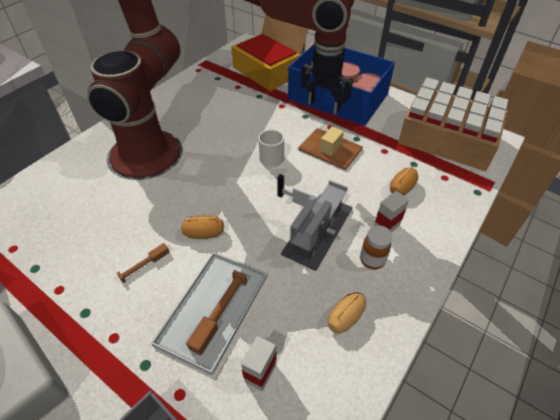

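Run:
```python
from h import *
w=load('wrist20')
c=np.mean([onz(w,*p,.064) for p in [(257,79),(304,79),(303,161),(258,161)]],0);b=np.mean([onz(w,*p,.012) for p in [(193,56),(362,54),(356,172),(202,173)]],0)
print('cheese',c,'board',b,'diff mm',((c-b)*1000).round(1)[:2])
print(workorder.job_done())
```

```text
cheese [0.46263846 0.35214346 0.064     ] board [0.46036699 0.35586303 0.012     ] diff mm [ 2.3 -3.7]
the job is handed in; nothing more can be done
None
```

The job is done and handed in at about 17.6 s of the 64 s allowed; the hand-in gave no verdict.

- **Gate:** I slid it open until it hit the stop (about 22 N) and left it there. In the last side view its post is where a value of 0.055 m should put it.
- **Pusher and push:** I took the larger pusher from the tray and pushed the cheese out from the inlet. The cheese centre ended at about press x = 0.10 m with the foot at about 0.067 m.
- **Pusher return:** It went back to about its starting place in the tray, and the last views show it lying flat and released.
- **Cheese:** I set it on its long side on the board, lowering until it touched (10 N). Its centre measures about 2 mm and 4 mm from the board's centre.
- **Final state:** The rolls, cartons, mug and jar look unmoved in the last views. I compared these by eye and did not measure them. The gripper is open, clear of everything, at about 0.2 m.

One move call was refused at the start because it left out a required key; nothing moved. The foot hung about 2–3 mm low while being carried, so I raised the tool a few millimetres before inserting it. No check failed.

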